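# Lock the knife chest and put the key back

## Task

Lock the knife chest: take the steel key from its wooden stand, feel it gently into the keyhole on top of the chest's lock, turn it clockwise as far as its stop so that the bolt shoots into the keeper, turn it back home and draw it out. Then stand the key in its wooden stand again, seated down on its collar, and let go; do not force the key and leave the other things alone.

Things in the scene. Friction and masses are not known exactly. Their poses are not given: they have to be found in the camera images.
- key: Steel double-bit key, 76 mm tall, about 80 g, upright in the stand at first. Origin: centre of its lowest end, z up the stem. Bit 24 mm along y, 5 mm thick along x, z 0 to 14; stem 5 mm diameter to z 24; round collar 18 mm diameter, z 24 to 28, limits its depth; neck 8 mm diameter; flat bow from z 42 to 76. Half a turn makes no difference.
- key_bow (a point): Centre of the key's flat bow (finger plate), 59 mm above the key's lowest end. The bow stands square across the bit: 34 mm along x, 34 mm tall and 8 mm thick along y: pinch it across y.
- stand: Dark wooden key stand, fixed, 50 mm (x) by 70 mm (y) by 40 mm high; origin at the centre of its underside. Its top has one slot 30 mm along y, 11 mm along x, 30 mm deep; the key stands there on its collar, bit along y, its lowest end 16 mm above the table. It may be at any of three places among the other things.
- stand_mouth (a point): Centre of the stand's slot at its top face (40 mm above the table); y runs along the slot.
- chest: Beech knife chest, fixed, lid shut, 200 mm (x) by 260 mm (y) by 90 mm high; origin at the centre of its underside. On top a steel lock case 60 by 64 by 32 mm high, and just on its +x side a low steel keeper bridge. The case is screwed down through long slots and sits, firm, anywhere up to 8 mm either way along the chest's y from its middle place (point lock_middle).
- lock_middle (a point): On the lock's top plate level (122 mm above the table), where the keyhole would be if the case sat in the middle; the true keyhole is up to 8 mm away along the chest's +y or -y, 0 along x. Axes as the chest's. Keyhole: 27 mm along y by 9 mm along x, in the middle of a 4 mm plate; the key goes 24 mm deep until its collar meets the plate.
- lock_core (a joint): Turn of the lock's core (under the plate, 9 mm slot), rad: 0 home, bit along the chest's y, also a stop; grows clockwise seen from above; hard stop at 1.3. Takes about 0.06 N m, and 0.03 more for the bolt; stays where left. The key has about 0.17 rad of play in it either way. Turned, the bit is caught under the plate; it comes out only at home.
- bolt (a joint): How far the bolt stands out of the case towards the keeper, m: 0 drawn back, shot to 0.0045 to 0.0085 by a full turn of the key (it enters the keeper after 0.001); it stays out when the key turns back.
- bowl: Terracotta bowl, 110 mm across, 50 mm high; bystander, origin at the centre of its underside.
- ring_mould: Steel ring mould, 80 mm across, 50 mm high; bystander, origin at the centre of its underside.
- jar: Glass jar with a wire-clipped lid, 84 mm across, about 120 mm high; bystander, origin at the centre of its underside.
There are look-alikes about, which are no part of the job. There is more than one size of the key; the job needs the smallest.

How it is judged (in metres and radians):
On the way, in this order (a step that is already met when the one before it is completed fails the run):
1. the key, in the lock, has turned the core to its stop and shot the bolt (value of joint lock_core above 1.2 rad and value of joint bolt above 0.004 m and height (world z) of key below 0.112 m), for 0.1 s.
2. the key, still in the lock, has turned the core back home (value of joint lock_core below 0.1 rad and height (world z) of key below 0.112 m and horizontal distance between key and lock_middle below 0.015 m), for 0.1 s.
At the end, for the whole second after the job is handed in: The bolt stands out by more than 4 mm, the core is home (below 0.12 rad), and the key stands released and at rest in the stand's slot: within 6 mm of its centre, its end at least 21 mm below the stand's top (24 mm is fully seated), tilted less than 0.15 rad (value of joint bolt above 0.004 m and value of joint lock_core below 0.12 rad and horizontal distance between key and stand_mouth below 0.006 m and z of key in the frame of stand_mouth below -0.021 m and angle between key's own z axis and vertical below 0.15 rad and linear speed of key below 0.02 m/s and contact force between the fingers and key below 0.1 N); the robot touches nothing.
It fails at once if the key is forced against the chest or its lock with more than 50 N (contact force between key and chest above 50 N).
It fails at once if the hand or arm pushes on the chest or lock with more than 25 N (contact force between any of the fingers, the arm and chest above 25 N).
It fails at once if the key is forced against its stand with more than 50 N (contact force between key and stand above 50 N).
It fails at once if the bowl, the ring mould or the jar is moved more than 30 mm (distance of any of bowl, ring_mould, jar from where it was at the start of the episode above 0.03 m).
It also fails if it takes over 72 s, if anything falls off the work surface, if the arm or the gripper's body presses on something with over 40 N, if the wrist force passes 120 N, or if a joint passes its speed limit or range.

## Robot

A 6-joint arm with a two-finger parallel gripper is mounted at the origin on the work surface. World frame = base frame: x ahead of the robot, y to its left, z up, the work surface at z = 0. Lengths are in m, angles in degrees, forces in N, time in s.
With the tool pointing down it reaches from about 0.3 to 0.75 m from the base axis. Payload 8.5 kg.
Tool frame: the origin (TCP) lies at the very end of the fingers, on their centre line; the grasp point (between the pads) lies 19 mm behind it; y points along the fingers, z is the direction in which the jaws open and shut, and the axes are right-handed (so a half turn about y gives the same grasp; the last joint's range is limited). The gripper opens to 85 mm and grips with 20 to 120 N. Pads are 22 mm wide; open, the fingers measure 114 mm over their backs; the gripper's body (76 mm by 85 mm) begins 54 mm behind the grasp point. The pads swing forward as they close: fully open they stand 13 mm farther back than shut.
Start: joints at [55.502, 21.807, 74.336, -0, 83.858, -12.336], TCP at [0.207, 0.509, 0.231] pointing down, gripper open.
Joint ranges: [-178.18, 178.18], [-50.72, 133.34], [12.68, 142.11], [-81.47, 261.47], [9.98, 163.14], [-165.26, 165.26]. Speed limits (degrees/s): [136.94, 136.94, 180, 180, 180, 180].

## Interface

Orientations are given as a 3x3 rotation matrix whose columns are the frame's x, y, z axes.
In Python, from rig import env gives the robot as it stands. The module is installed in compiled form; this text tells all that it offers.
- The arm moves only by the tool servo_tool, never from a script. Its argument "rows" is one flat list of numbers, 7 for each row, row after row: the opening, from 0 (shut) to 1 (fully open), then the shift along the world's x, y, z in m, then the turn, a rotation vector about the world's x, y, z in degrees. A call has 1 to 10 rows; each row shifts and turns the commanded pose from where the row before left it; what a row does not reach is not made up. A row lasts 1/12 s, in which the tool goes at most 41.7 mm and 7.16 degrees, less where a joint would pass 70% of its speed; a pose out of reach is approached as far as the arm can. A call with a gripper value outside its range is refused whole. The fingers move at their own pace and stop on an object; "force" is the grip in N (left out, the last holds). Time passes only in rows, so rows that do not move let the fingers close. It gives the time, the measured TCP pose, the force and the opening at its end, in the units of the state.
- env.observe(): the state, without advancing time (a new reading comes with each control period).
- env.get_image(name): name is "scene" or "top" or "wrist"; returns the picture (420x560x3 uint8, red, green, blue); there is no depth.
- env.camera_model(name): a dict with "camera_matrix" (3x3 intrinsics, pixels), "R" (3x3) and "t" (3): a world point X has camera coordinates R X + t; the wrist camera has in their place "mount" (4x4, takes a point from camera to tool coordinates, whose origin is the TCP and whose axes are the tool frame's). Camera axes: x right, y down, z forward; pixel columns grow to the right and rows downward; lengths in m; the calibration is good to about 2 mm. The wrist camera is an equidistant fisheye: a pixel r from the principal point sees the ray r / f radians off the axis. A picture is of the moment at which its call begins: read the wrist's pose just before it. camera_model takes no time and is no camera call.
- env.close_job(): hands the job in, once; it reports no verdict.
The state is a dict: "time_s": time; "q": joint angles; "qvel": joint speeds; "joint_efforts": joint torques, N m; "position": TCP position; "tool_rot": TCP orientation; "ft_force": force on the tool from outside, world axes, zero at the start; "wrist_torque": the same for the moment, N m; "grip_width": finger opening in m.
Only numpy, scipy, OpenCV 4.12 (cv2) and the standard library are available. Lean on these libraries where they do the work, as an engineer would, in place of code of your own. Each camera call takes 0.05 s, during which the arm holds its last target.

## Working session

There is one attempt and no reset: what is moved stays moved. The work goes in short steps, Python scripts to look and compute and a tool call to move; the robot and the scene stay as the last step left them, time stands still between calls to the robot, and variables do not carry over. Pictures are saved under pics/ and viewed, and the job is handed in when it is done.

Besides the shell and the picture viewer there is one more tool, called after "Emit:" as a command line: name --argument value ..., lists and objects as JSON in quotes. servo_tool: Moves the arm, as the interface text tells. Its arguments: {"type":"object","properties":{"rows":{"type":"array","items":{"type":"number"}},"force":{"type":"number"}},"required":["rows"]}

```bash
mkdir -p pics; ls; python3 - <<'E'
from rig import env
import cv2
s=env.observe()
for k,v in s.items(): print(k,v)
for n in ["scene","top","wrist"]:
    print(n,env.camera_model(n))
    cv2.imwrite(f"pics/{n}0.png",env.get_image(n)[:,:,::-1])
E
```

```text
pics
time_s 0.0
q [ 5.55020426e+01  2.18406069e+01  7.43830963e+01  2.93074472e-04
  8.38569873e+01 -1.23376331e+01]
qvel [-0.01103546  0.01236076 -0.00086556 -0.00991148 -0.08158718 -0.04441335]
joint_efforts [ 2.40371068e-03 -4.48463380e+01 -2.31281787e+01 -6.47265188e-05
  4.74908113e-03 -2.42067290e-05]
position [0.20731661 0.50913193 0.23072512]
tool_rot [[ 9.26131676e-01 -8.01827898e-04  3.77199516e-01]
 [-3.77200244e-01 -1.15777651e-03  9.26131003e-01]
 [-3.05884938e-04 -9.99999008e-01 -1.37470318e-03]]
ft_force [-1.0712867  -0.9567959   0.43150725]
wrist_torque [-0.03307849  0.05301021  0.05613544]
grip_width 0.0853903710918419
scene {'camera_matrix': array([[466.93451079,   0.        , 288.46007476],
       [  0.        , 466.93451079, 205.48175634],
       [  0.        ,   0.        ,   1.        ]]), 'R': array([[ 0.73142949,  0.68182683, -0.01109366],
       [ 0.51435971, -0.5623141 , -0.6474851 ],
       [-0.44771084,  0.46788356, -0.76199736]]), 't': array([-0.53644315, -0.17625196,  1.26175565])}
top {'camera_matrix': array([[400.98393697,   0.        , 276.04019263],

[... 170 characters left out ...]
      [-9.75284453e-01,  2.38705691e-02, -2.19659807e-01],
       [ 2.19599834e-01, -5.13782349e-03, -9.75576504e-01]]), 't': array([0.11736326, 0.63287378, 0.76500032])}
wrist {'camera_matrix': array([[325.1922621 ,   0.        , 278.57921925],
       [  0.        , 325.1922621 , 210.23346131],
       [  0.        ,   0.        ,   1.        ]]), 'mount': array([[-7.84482656e-04,  9.54464773e-01,  2.98322615e-01,
        -7.61346310e-02],
       [-3.22918097e-04, -2.98322933e-01,  9.54464941e-01,
        -1.42554920e-01],
       [ 9.99999640e-01,  6.52427420e-04,  5.42243115e-04,
         7.15046152e-04],
       [ 0.00000000e+00,  0.00000000e+00,  0.00000000e+00,
         1.00000000e+00]])}
```

View pics/scene0.png

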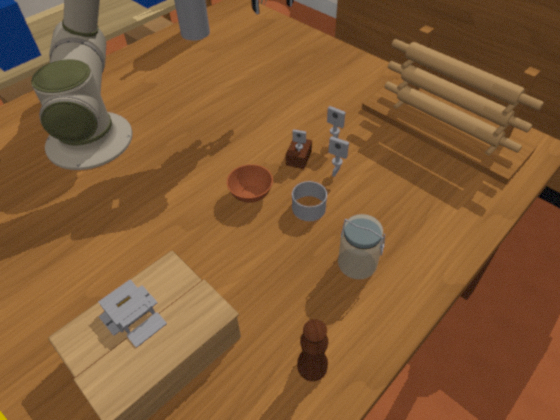

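View pics/top0.png

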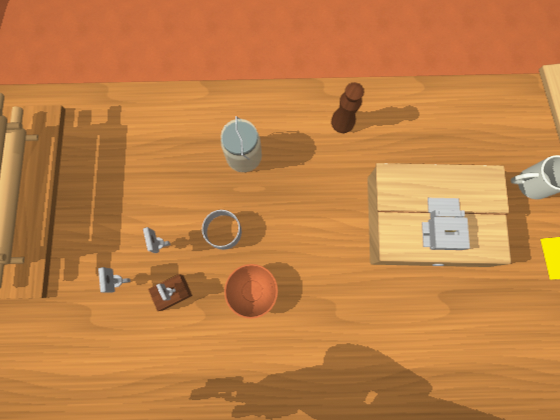

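View pics/wrist0.png

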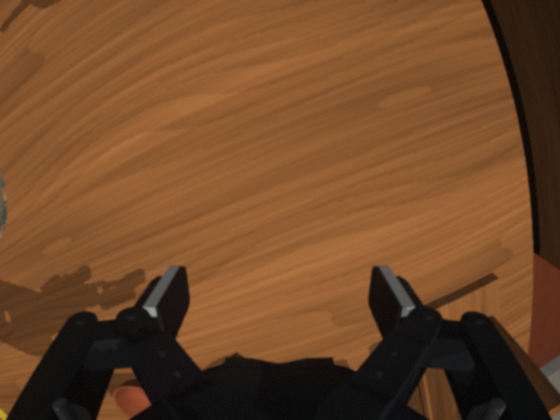

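The scene picture shows the stand with a key at (298,148), two larger free-standing keys at (335,120) and (338,155), and the chest with its lock at (130,305). In the top picture the stand is at (168,292) and the lock at (448,230). Next I zoom in and triangulate.

```bash
cat > h.py <<'E'
import numpy as np, cv2
from rig import env
from scipy.optimize import least_squares
def crop(src,x0,y0,w,h,s,out):
    im=cv2.imread(src)[y0:y0+h,x0:x0+w]
    cv2.imwrite(out,cv2.resize(im,None,fx=s,fy=s,interpolation=cv2.INTER_CUBIC))
def tri(pts): # pts {cam:(u,v)}
    def f(X):
        r=[]
        for n,p in pts.items():
            m=env.camera_model(n);c=m['R']@X+m['t'];q=m['camera_matrix']@c;r+=list(q[:2]/q[2]-np.array(p))
        return r
    s=least_squares(f,[.5,0,.05]);return s.x,np.round(s.fun,1)
def onz(n,p,z):
    m=env.camera_model(n);d=m['R'].T@np.linalg.inv(m['camera_matrix'])@np.array([p[0],p[1],1.]);o=-m['R'].T@m['t']
    return o+d*(z-o[2])/d[2]
def proj(n,X):
    m=env.camera_model(n);q=m['camera_matrix']@(m['R']@np.asarray(X)+m['t']);return q[:2]/q[2]
def wproj(X,pos,rot):
    m=env.camera_model('wrist');M=m['mount'];T=rot.T@(np.asarray(X)-pos);c=M[:3,:3].T@(T-M[:3,3])
    th=np.arctan2(np.hypot(c[0],c[1]),c[2]);a=np.arctan2(c[1],c[0]);K=m['camera_matrix']
    return np.array([K[0,2]+K[0,0]*th*np.cos(a),K[1,2]+K[0,0]*th*np.sin(a)])
def wray(p,pos,rot):
    m=env.camera_model('wrist');M=m['mount'];K=m['camera_matrix'];d=(np.array(p)-K[:2,2])/K[0,0];th=np.hypot(*d)
    c=np.r_[d/max(th,1e-9)*np.sin(th),np.cos(th)]
    return pos+rot@M[:3,3],rot@(M[:3,:3]@c)
def wz(p,z,pos,rot):
    o,d=wray(p,pos,rot);return o+d*(z-o[2])/d[2]
E
python3 - <<'E'
from h import *
crop('pics/top0.png',90,215,120,100,6,'pics/ta.png')
crop('pics/top0.png',360,155,160,120,5,'pics/tb.png')
crop('pics/scene0.png',270,95,100,90,6,'pics/sa.png')
crop('pics/scene0.png',50,250,200,150,4,'pics/sb.png')
E
```

```text
(no output)
```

View pics/ta.png

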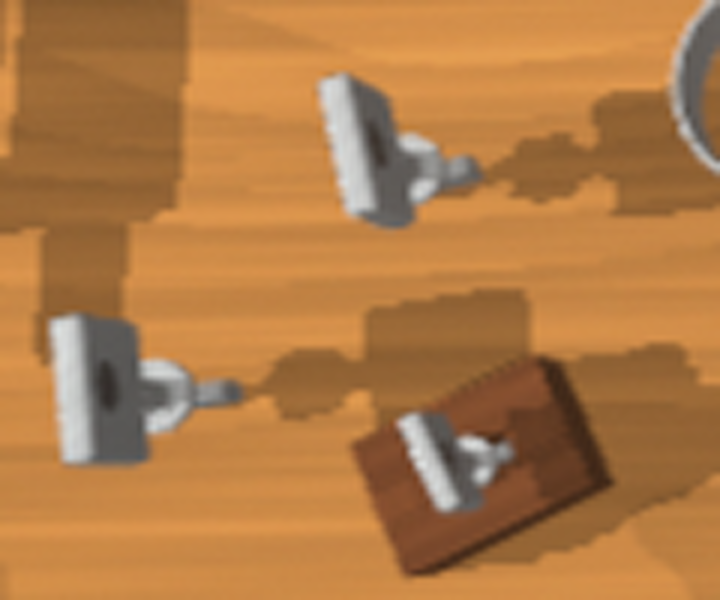

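View pics/tb.png

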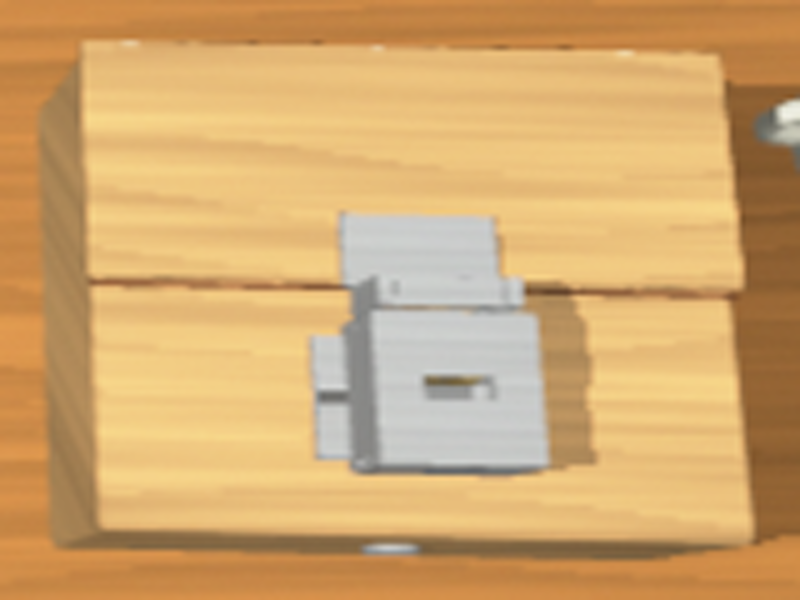

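View pics/sa.png

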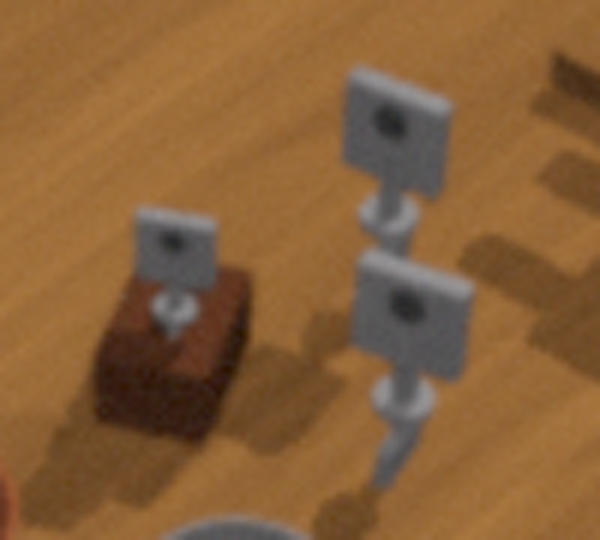

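View pics/sb.png

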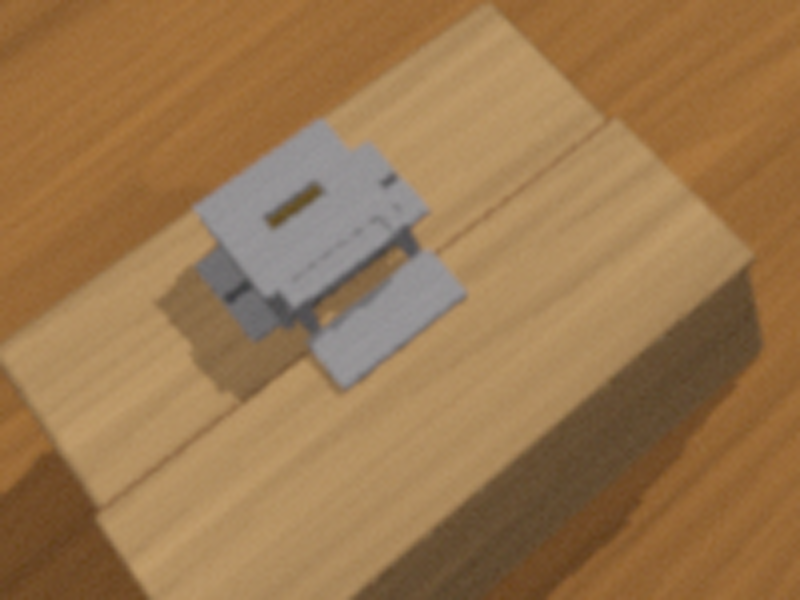

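```bash
python3 - <<'E'
from h import *
T=lambda x,y:(90+x/6,215+y/6); S=lambda x,y:(270+x/6,95+y/6)
TB=lambda x,y:(360+x/5,155+y/5); SB=lambda x,y:(50+x/4,250+y/4)
print('keyhole',tri({'top':TB(460,388),'scene':SB(294,205)}))
print('kh z', onz('top',TB(460,388),.122),onz('scene',SB(294,205),.122))
e1=onz('top',TB(425,388),.122);e2=onz('top',TB(495,388),.122);print('kh ends',e1,e2)
e1=onz('scene',SB(267,222),.122);e2=onz('scene',SB(322,188),.122);print('kh ends scene',e1,e2)
c=[onz('top',TB(*p),.122) for p in [(375,308),(537,314),(548,467),(380,470)]];print('lock top',np.round(c,4),np.mean(c,0))
c=[onz('scene',SB(*p),.122) for p in [(197,208),(325,120),(412,218),(290,308)]];print('lock scene',np.round(c,4))
c=[onz('top',TB(*p),.09) for p in [(82,40),(720,55),(752,542),(98,530)]];print('chest top',np.round(c,4),np.mean(c,0))
for a,b in [(0,1),(3,2),(0,3),(1,2)]:
    d=c[b]-c[a];print(np.degrees(np.arctan2(d[1],d[0])),np.linalg.norm(d))
# bow top edge ends
print('bow R', tri({'top':T(418,412),'scene':S(213,220)}), 'L?')
# top edge mid
print('bow end A',tri({'top':T(407,416),'scene':S(137,210)}))
print('bow end B',tri({'top':T(447,508),'scene':S(216,217)}))
print('A/B swap',tri({'top':T(407,416),'scene':S(216,217)}),tri({'top':T(447,508),'scene':S(137,210)}))
c=[onz('top',T(*p),.04) for p in [(353,442),(545,357),(595,478),(410,575)]];print('stand top',np.round(c,4),np.mean(c,0))
for a,b in [(0,1),(3,2),(0,3),(1,2)]:
    d=c[b]-c[a];print(np.degrees(np.arctan2(d[1],d[0])),np.linalg.norm(d))
c=[onz('top',T(*p),.04) for p in [(353,442),(545,357),(410,575)]]
# big keys: bow tops
E
```

```text
keyhole (array([ 0.56290763, -0.23394084,  0.12254565]), array([-0.3, -0.2, -0.3, -0. ]))
kh z [ 0.56266042 -0.23469171  0.122     ] [ 0.5629308  -0.23352481  0.122     ]
kh ends [ 0.56298939 -0.2212421   0.122     ] [ 0.56233146 -0.24814121  0.122     ]
kh ends scene [ 0.56130464 -0.24611609  0.122     ] [ 0.56489953 -0.22047443  0.122     ]
lock top [[ 0.5947 -0.2055  0.122 ]
 [ 0.5908 -0.268   0.122 ]
 [ 0.5315 -0.2645  0.122 ]
 [ 0.5319 -0.2004  0.122 ]] [ 0.56224915 -0.23462554  0.122     ]
lock scene [[ 0.5332 -0.2629  0.122 ]
 [ 0.537  -0.1996  0.122 ]
 [ 0.6057 -0.2026  0.122 ]
 [ 0.6024 -0.2622  0.122 ]]
chest top [[ 0.7172 -0.1092  0.09  ]
 [ 0.7041 -0.3739  0.09  ]
 [ 0.5034 -0.3565  0.09  ]
 [ 0.5144 -0.0994  0.09  ]] [ 0.60976371 -0.23479355  0.09      ]
-92.82001632243166 0.26501649533669946
-92.4463889057702 0.2573195816016009
177.23272656647714 0.20299882148786838
175.0420643879735 0.20146099127890915
bow R (array([0.48120438, 0.3308967 , 0.0973243 ]), array([-0.3, -0.2, -0.4,  0.1])) L?
bow end A (array([0.4725546 , 0.32108701, 0.11070972]), array([ 4.5,  3.4,  6.9, -2.1]))
bow end B (array([0.45740418, 0.33518888, 0.07601308]), array([-4.7, -3.5, -7.1,  2.1]))
A/B swap (array([0.47994987, 0.33461919, 0.09593025]), array([-0.2, -0.2, -0.3,  0.1])) (array([0.45030309, 0.32132019, 0.09141829]), array([ 0.1,  0.1,  0.1, -0. ]))
stand top [[0.4732 0.3686 0.04  ]
 [0.5005 0.3033 0.04  ]
 [0.4591 0.285  0.04  ]
 [0.4284 0.3472 0.04  ]] [0.46532278 0.32603537 0.04      ]
-67.31144258676811 0.07073538957415278
-63.71616125724928 0.06932622261013863
-154.50022939159305 0.04967784629657794
-156.1841009654343 0.04527949497962958
```

```bash
python3 - <<'E'
from h import *
T=lambda x,y:(90+x/6,215+y/6); S=lambda x,y:(270+x/6,95+y/6)
print(tri({'top':T(340,77),'scene':S(470,285)}),tri({'top':T(363,218),'scene':S(360,255)}))
print(tri({'top':T(70,320),'scene':S(448,103)}),tri({'top':T(80,462),'scene':S(352,72)}))
E
```

```text
(array([0.58925332, 0.35743795, 0.10980574]), array([-0.5, -0.4, -0.7,  0.3])) (array([0.54311647, 0.34902302, 0.10383427]), array([-0.1, -0.1, -0.2,  0.1]))
(array([0.51264529, 0.44039112, 0.10834786]), array([-0.4, -0.3, -0.6,  0.2])) (array([0.46761968, 0.43502142, 0.10449362]), array([-0.1, -0. , -0.1,  0. ]))
```

Emit:
servo_tool --rows '[1, 0.0258, -0.0181, -0.004, 0, 0, 4.65, 1, 0.0258, -0.0181, -0.004, 0, 0, 4.65, 1, 0.0258, -0.0181, -0.004, 0, 0, 4.65, 1, 0.0258, -0.0181, -0.004, 0, 0, 4.65, 1, 0.0258, -0.0181, -0.004, 0, 0, 4.65, 1, 0.0258, -0.0181, -0.004, 0, 0, 4.65, 0.5, 0.0258, -0.0181, -0.004, 0, 0, 4.65, 0.5, 0.0258, -0.0181, -0.004, 0, 0, 4.65, 0.5, 0.0258, -0.0181, -0.004, 0, 0, 4.65, 0.5, 0.0258, -0.0181, -0.004, 0, 0, 4.65]' --force 60

```text
time_s: 0.98
position: [0.4665, 0.3272, 0.1909]
tool_rot: [[0.91, -0.0, -0.416], [0.416, -0.0, 0.91], [-0.0, -1.0, 0.0]]
ft_force: [0.0, 0.3, -0.4]
grip_width: 0.0433
```

```bash
python3 - <<'E'
from h import *
s=env.observe();np.savez('w1.npz',p=s['position'],r=s['tool_rot'])
cv2.imwrite('pics/w1.png',env.get_image('wrist')[:,:,::-1])
print(s['position'],[wproj(X,s['position'],s['tool_rot']) for X in [(.4651,.328,.092),(.4503,.3213,.092),(.4799,.3346,.092),(.4653,.326,.04)]])
E
```

```text
[0.46650838 0.3272017  0.19094532] [array([279.55766684, 209.24573997]), array([279.66840549, 188.91693402]), array([279.3340426 , 228.77090836]), array([277.36957835, 192.09145555])]
```

View pics/w1.png

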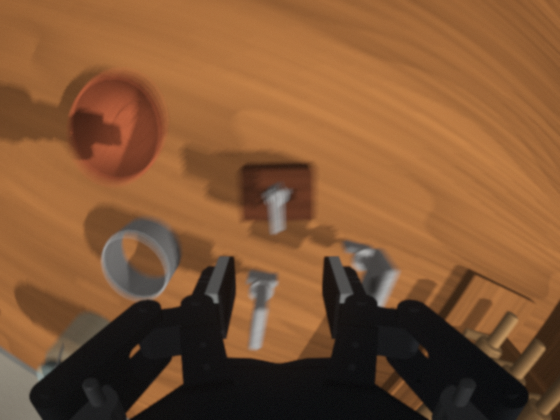

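```bash
python3 - <<'E'
from h import *
crop('pics/w1.png',235,155,90,90,7,'pics/w1c.png')
E
```

```text
(no output)
```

View pics/w1c.png

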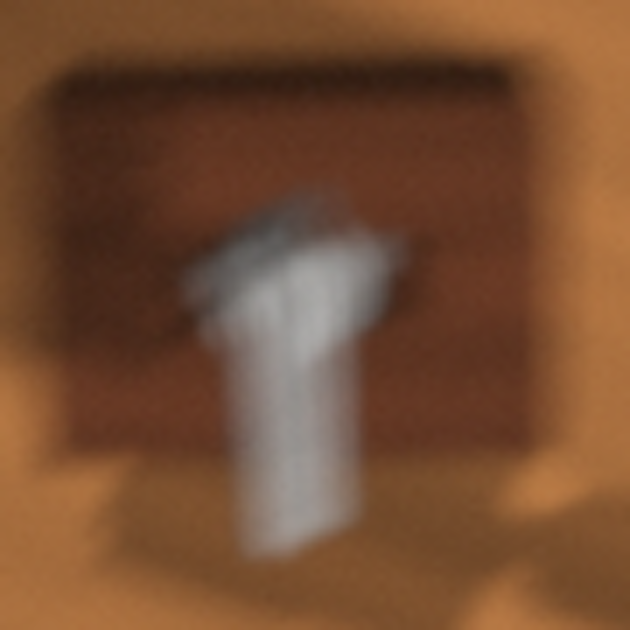

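```bash
python3 - <<'E'
from h import *
s=env.observe();print(s['position'],s['time_s'],np.abs(s['qvel']).max());np.savez('w1.npz',p=s['position'],r=s['tool_rot'])
cv2.imwrite('pics/w2.png',env.get_image('wrist')[:,:,::-1])
crop('pics/w2.png',225,145,110,100,7,'pics/w2c.png')
E
```

```text
[0.47054448 0.32413087 0.18979722] 1.0333 17.043007669322257
```

View pics/w2c.png

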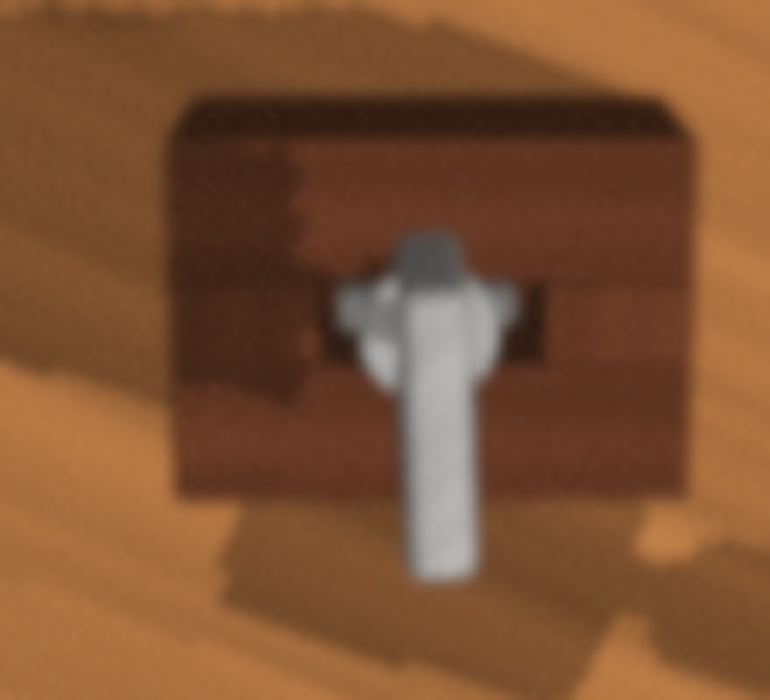

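```bash
python3 - <<'E'
from h import *
env.get_image('wrist');env.get_image('wrist')
s=env.observe();print(s['position'],s['time_s'],np.abs(s['qvel']).max());np.savez('w1.npz',p=s['position'],r=s['tool_rot'])
cv2.imwrite('pics/w3.png',env.get_image('wrist')[:,:,::-1])
crop('pics/w3.png',225,145,110,100,7,'pics/w3c.png')
E
```

```text
[0.46550467 0.32801938 0.19085403] 1.1833 1.9672186013227415
```

View pics/w3c.png

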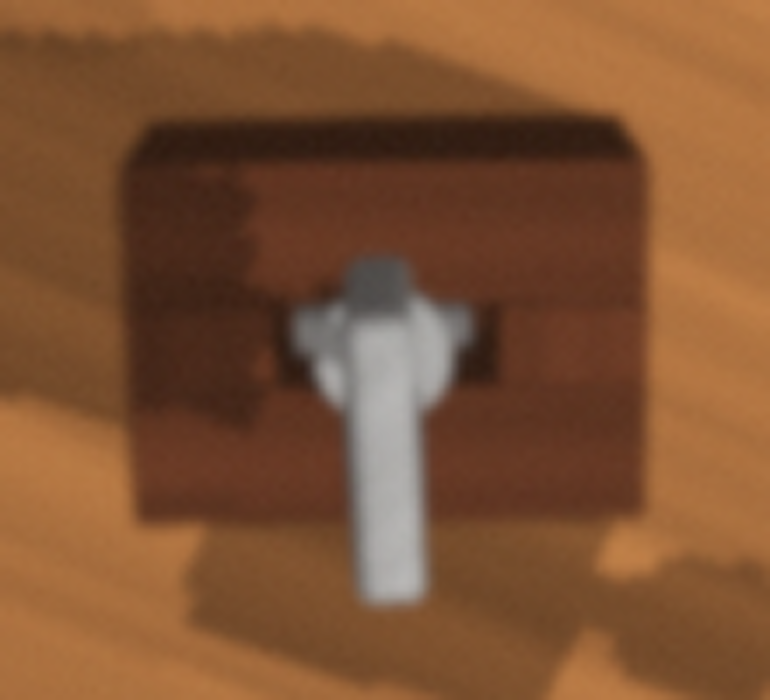

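```bash
python3 - <<'E'
from h import *
w=np.load('w1.npz');p,r=w['p'],w['r'];C=lambda x,y:(225+x/7,145+y/7)
a=wz(C(379,318),.092,p,r);b=wz(C(395,600),.092,p,r);d=b-a
print('bow',a,b,(a+b)/2,np.linalg.norm(d),np.degrees(np.arctan2(d[1],d[0])))
l=wz(C(275,345),.04,p,r);k=wz(C(498,345),.04,p,r);d=l-k;print('slot',(l+k)/2,np.linalg.norm(d),np.degrees(np.arctan2(d[1],d[0])))
c=[wz(C(*q),.04,p,r) for q in [(125,160),(648,160),(643,515),(140,522)]];print(np.round(c,4),np.mean(c,0))
for i in range(4):
    d=c[i]-c[i-1];print(np.linalg.norm(d),np.degrees(np.arctan2(d[1],d[0])))
E
```

```text
bow [0.45041318 0.32233133 0.092     ] [0.47965193 0.33750809 0.092     ] [0.46503256 0.32991971 0.092     ] 0.03294296850809896 27.432166696641218
slot [0.46497524 0.33008785 0.04      ] 0.02970754372573046 -65.74657901744897
[[0.4561 0.2885 0.04  ]
 [0.428  0.351  0.04  ]
 [0.4724 0.3719 0.04  ]
 [0.5015 0.3096 0.04  ]] [0.4645117  0.33026761 0.04      ]
0.05006355426616305 -155.06582027820244
0.06853562635547404 114.26893242680947
0.04909517068771937 25.259790075835273
0.06881023038387205 -64.92139974081358
```

Emit:
servo_tool --rows '[0.5, 0, 0.001, -0.02, 0, 0, 1.5, 0.5, 0, 0.001, -0.025, 0, 0, 0, 0.5, 0, 0, -0.03, 0, 0, 0, 0.5, 0, 0, -0.03, 0, 0, 0, 0.5, 0, 0, -0.02, 0, 0, 0, 0.5, 0, 0, -0.009, 0, 0, 0, 0.5, 0, 0, 0, 0, 0, 0]'

```text
time_s: 1.82
position: [0.4639, 0.3308, 0.056]
tool_rot: [[0.9, -0.003, -0.437], [0.437, -0.001, 0.9], [-0.003, -1.0, 0.0]]
ft_force: [0.5, 0.2, -0.2]
grip_width: 0.043
```

```bash
python3 - <<'E'
from h import *
s=env.observe();print(s['position'],s['ft_force'])
cv2.imwrite('pics/w4.png',env.get_image('wrist')[:,:,::-1])
E
```

```text
[0.46392995 0.33080788 0.05596724] [ 0.47107826  0.22977245 -0.16346256]
```

View pics/w4.png

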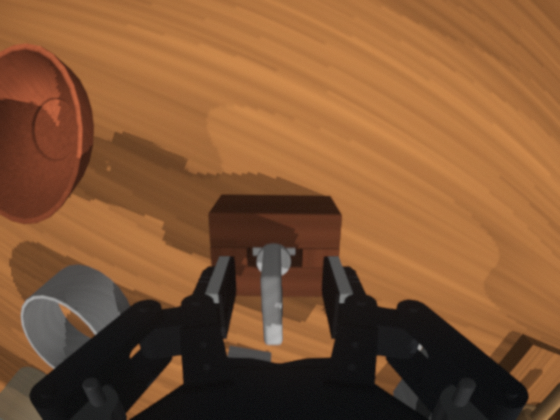

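Emit:
servo_tool --rows '[0.5, 0.001, -0.0018, 0.001, 0, 0, 0, 0.3, 0, 0, 0, 0, 0, 0, 0.2, 0, 0, 0, 0, 0, 0, 0.1, 0, 0, 0, 0, 0, 0, 0, 0, 0, 0, 0, 0, 0, 0, 0, 0, 0, 0, 0, 0, 0, 0, 0, 0, 0, 0, 0, 0, 0, 0, 0, 0, 0]' --force 30

```text
$.rows: bad value
```

Emit:
servo_tool --rows '[0, 0, 0, 0, 0, 0, 0, 0, 0, 0, 0, 0, 0, 0]' --force 70

```text
time_s: 2.03
position: [0.466, 0.3309, 0.0589]
tool_rot: [[0.9, 0.003, -0.436], [0.436, 0.001, 0.9], [0.003, -1.0, -0.0]]
ft_force: [0.8, -0.2, 0.3]
grip_width: 0.0194
```

Emit:
servo_tool --rows '[0, 0.0005, -0.001, 0, 0, 0, 0, 0, 0, 0, 0, 0, 0, 0, 0, 0, 0, 0, 0, 0, 0, 0, 0, 0, 0, 0, 0, 0]' --force 30

```text
time_s: 2.37
position: [0.4665, 0.3297, 0.0586]
tool_rot: [[0.9, 0.002, -0.436], [0.436, 0.001, 0.9], [0.002, -1.0, 0.0]]
ft_force: [-1.1, 0.7, 7.7]
grip_width: 0.0078
```

```bash
python3 - <<'E'
from h import *
s=env.observe();print(s['position'],s['tool_rot'],s['ft_force'],s['wrist_torque'],s['grip_width'])
cv2.imwrite('pics/w5.png',env.get_image('wrist')[:,:,::-1])
E
```

```text
[0.46647832 0.32969918 0.05864341] [[ 9.00089603e-01  2.07533097e-03 -4.35699896e-01]
 [ 4.35698182e-01  1.24067577e-03  9.00091970e-01]
 [ 2.40855105e-03 -9.99997077e-01  2.12501432e-04]] [-1.11390363  0.74117118  7.65207008] [ 0.1540786   0.25786139 -0.02131386] 0.007823807126710125
```

View pics/w5.png

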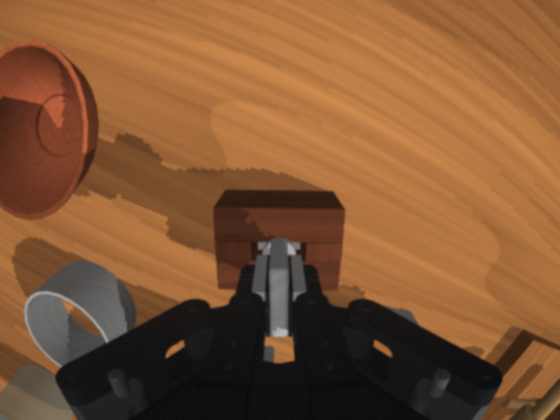

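Emit:
servo_tool --rows '[0, 0, 0, 0, 0, 0, 0, 0, 0, 0, 0.006, 0, 0, 0, 0, 0, 0, 0.01, 0, 0, 0, 0, 0, 0, 0.014, 0, 0, 0, 0, 0, 0, 0.02, 0, 0, 0, 0, 0, 0, 0.03, 0, 0, 0, 0, 0, 0, 0.03, 0, 0, 0, 0, 0, 0, 0.03, 0, 0, 0, 0, 0, 0, 0.012, 0, 0, 0, 0, 0, 0, 0, 0, 0, 0]' --force 80

```text
time_s: 3.25
position: [0.4669, 0.3297, 0.2134]
tool_rot: [[0.9, 0.007, -0.436], [0.436, 0.003, 0.9], [0.007, -1.0, -0.0]]
ft_force: [-0.2, -0.2, -1.2]
grip_width: 0.0065
```

```bash
python3 - <<'E'
from h import *
s=env.observe();print(s['position'],s['ft_force'],s['wrist_torque'],s['grip_width'])
cv2.imwrite('pics/w6.png',env.get_image('wrist')[:,:,::-1])
cv2.imwrite('pics/s6.png',env.get_image('scene')[:,:,::-1])
E
```

```text
[0.46692545 0.32971987 0.21342477] [-0.18034762 -0.17105604 -1.16799607] [-0.0299972  -0.07788307 -0.02799223] 0.006522367417133656
```

View pics/w6.png

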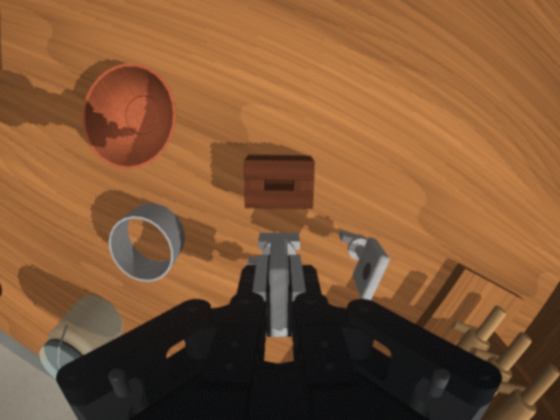

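View pics/s6.png

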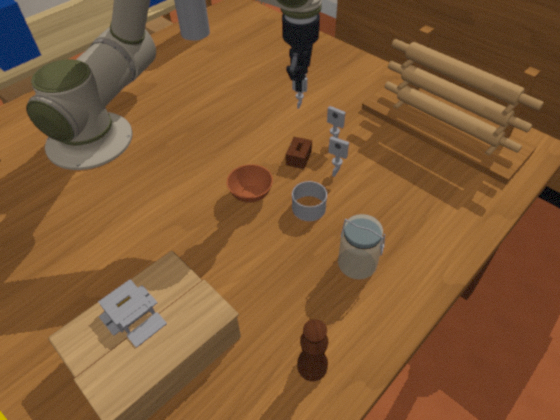

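Emit:
servo_tool --rows '[0, 0.006, -0.018, 0, 0, 0, -1.8, 0, 0.006, -0.034, 0, 0, 0, -1.8, 0, 0.006, -0.036, 0, 0, 0, -1.8, 0, 0.006, -0.036, 0, 0, 0, -1.8, 0, 0.006, -0.036, 0, 0, 0, -1.8, 0, 0.006, -0.036, 0, 0, 0, -1.8, 0, 0.006, -0.036, 0, 0, 0, -1.8, 0, 0.006, -0.036, 0, 0, 0, -1.8, 0, 0.006, -0.036, 0, 0, 0, -1.8, 0, 0.006, -0.036, 0, 0, 0, -1.8]'

```text
time_s: 4.18
position: [0.5252, -0.0124, 0.2078]
tool_rot: [[0.991, -0.003, -0.135], [0.135, 0.001, 0.991], [-0.003, -1.0, 0.001]]
ft_force: [0.5, 0.3, 0.2]
grip_width: 0.0069
```

Emit:
servo_tool --rows '[0, 0.006, -0.036, 0, 0, 0, -1.8, 0, 0.006, -0.036, 0, 0, 0, -1.8, 0, 0.006, -0.036, 0, 0, 0, -1.8, 0, 0.006, -0.036, 0, 0, 0, -1.8, 0, 0.006, -0.036, -0.005, 0, 0, -1.8, 0, 0.006, -0.034, -0.005, 0, 0, -1.8, 0, 0, -0.01, 0, 0, 0, 0, 0, 0, 0, 0, 0, 0, 0, 0, 0, 0, 0, 0, 0, 0]'

```text
time_s: 4.93
position: [0.5614, -0.2342, 0.198]
tool_rot: [[0.999, -0.002, 0.052], [-0.052, 0.002, 0.999], [-0.002, -1.0, 0.002]]
ft_force: [-0.6, 0.5, -1.2]
grip_width: 0.0074
```

```bash
python3 - <<'E'
from h import *
s=env.observe();print(s['position'],s['tool_rot'],np.abs(s['qvel']).max());np.savez('w7.npz',p=s['position'],r=s['tool_rot'])
cv2.imwrite('pics/w7.png',env.get_image('wrist')[:,:,::-1])
crop('pics/w7.png',180,130,200,150,4,'pics/w7c.png')
E
```

```text
[ 0.56142617 -0.23422186  0.19799978] [[ 0.99863997 -0.00222482  0.05208892]
 [-0.05208482  0.0018648   0.99864092]
 [-0.00231893 -0.99999579  0.00174639]] 1.6901266558960155
```

View pics/w7.png

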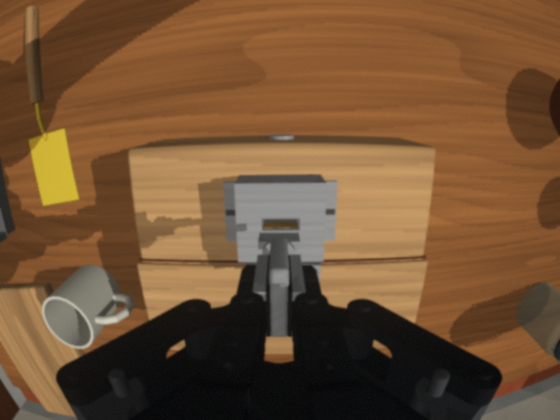

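View pics/w7c.png

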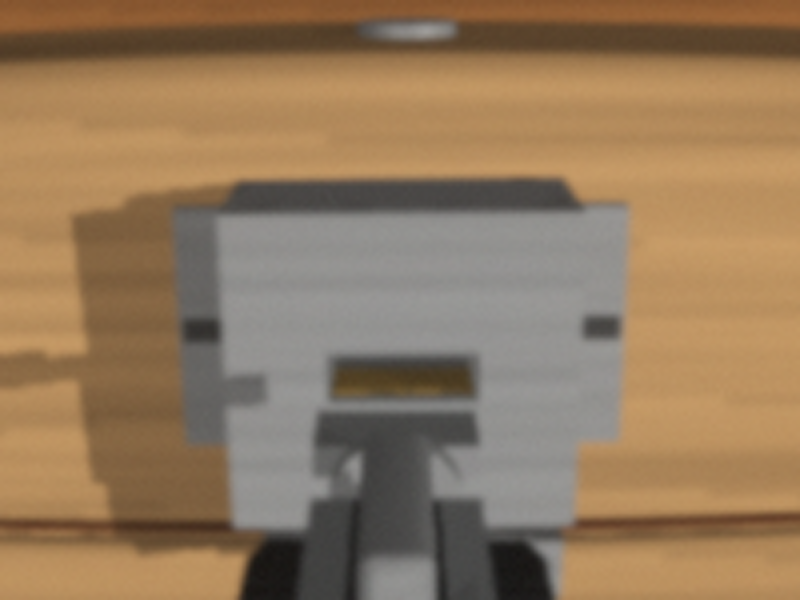

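```bash
python3 - <<'E'
from h import *
w=np.load('w7.npz');p,r=w['p'],w['r'];C=lambda x,y:(180+x/4,130+y/4)
kc=[wz(C(*q),.122,p,r) for q in [(330,357),(477,357),(477,400),(330,400)]]
print(np.round(kc,4),np.mean(kc,0));d=kc[1]-kc[0];print(np.linalg.norm(d),np.degrees(np.arctan2(d[1],d[0])))
for z in (.150,.1554,.159):
    a=wz(C(314,412),z,p,r);b=wz(C(479,412),z,p,r);d=b-a;m=(a+b)/2
    print(z,a,b,m,np.linalg.norm(d),np.degrees(np.arctan2(d[1],d[0])), r.T@(m-p))
lk=[wz(C(*q),.122,p,r) for q in [(217,212),(582,212),(575,528),(233,528)]];print(np.round(lk,4),np.mean(lk,0))
for i in range(4):
    d=lk[i]-lk[i-1];print(np.linalg.norm(d),np.degrees(np.arctan2(d[1],d[0])))
E
```

```text
[[ 0.5599 -0.2447  0.122 ]
 [ 0.5612 -0.2186  0.122 ]
 [ 0.5694 -0.2188  0.122 ]
 [ 0.568  -0.2452  0.122 ]] [ 0.56461852 -0.23182044  0.122     ]
0.026141095491429685 87.01636126522901
0.15 [ 0.55940134 -0.24590836  0.15      ] [ 0.56075401 -0.21997208  0.15      ] [ 0.56007767 -0.23294022  0.15      ] 0.02597153057558003 87.01452635775463 [-0.0013021   0.04800497  0.00112583]
0.1554 [ 0.55732293 -0.24545294  0.1554    ] [ 0.5586373  -0.22025098  0.1554    ] [ 0.55798011 -0.23285196  0.1554    ] 0.02523621642172525 87.0145263577548 [-0.00341393  0.04260982  0.00111414]
0.159 [ 0.55593732 -0.24514933  0.159     ] [ 0.55722616 -0.22043691  0.159     ] [ 0.55658174 -0.23279312  0.159     ] 0.024746006985822078 87.01452635775473 [-0.00482181  0.03901306  0.00110635]
[[ 0.5325 -0.2625  0.122 ]
 [ 0.5357 -0.1994  0.122 ]
 [ 0.5963 -0.201   0.122 ]
 [ 0.5928 -0.2653  0.122 ]] [ 0.56431275 -0.23206808  0.122     ]
0.0604532732854038 177.4132571929173
0.06318392456240353 87.04984615191317
0.060574517329512884 -1.5259309130920955
0.06430614139302414 -93.04259073063984
```

Emit:
servo_tool --rows '[0, 0.002, 0.0006, -0.008, 0, 0, 0, 0, 0.002, 0.0006, -0.008, 0, 0, 0, 0, 0, 0, -0.007, 0, 0, 0, 0, 0, 0, -0.004, 0, 0, 0, 0, 0, 0, 0, 0, 0, 0, 0, 0, 0, 0, 0, 0, 0]'

```text
time_s: 5.48
position: [0.5659, -0.2332, 0.1721]
tool_rot: [[0.999, -0.0, 0.051], [-0.051, 0.0, 0.999], [-0.0, -1.0, 0.0]]
ft_force: [0.0, -0.2, -0.1]
grip_width: 0.0069
```

```bash
python3 - <<'E'
from h import *
s=env.observe();print(s['position'],s['tool_rot'],np.abs(s['qvel']).max(),s['ft_force']);np.savez('w8.npz',p=s['position'],r=s['tool_rot'])
cv2.imwrite('pics/w8.png',env.get_image('wrist')[:,:,::-1])
crop('pics/w8.png',220,180,120,90,6,'pics/w8c.png')
E
```

```text
[ 0.56593723 -0.23321877  0.17210107] [[ 9.98676900e-01 -3.93956948e-04  5.14226933e-02]
 [-5.14225943e-02  2.57383591e-04  9.98676950e-01]
 [-4.06671081e-04 -9.99999889e-01  2.36784759e-04]] 0.852486312651101 [ 0.02402619 -0.19410096 -0.10501664]
```

View pics/w8c.png

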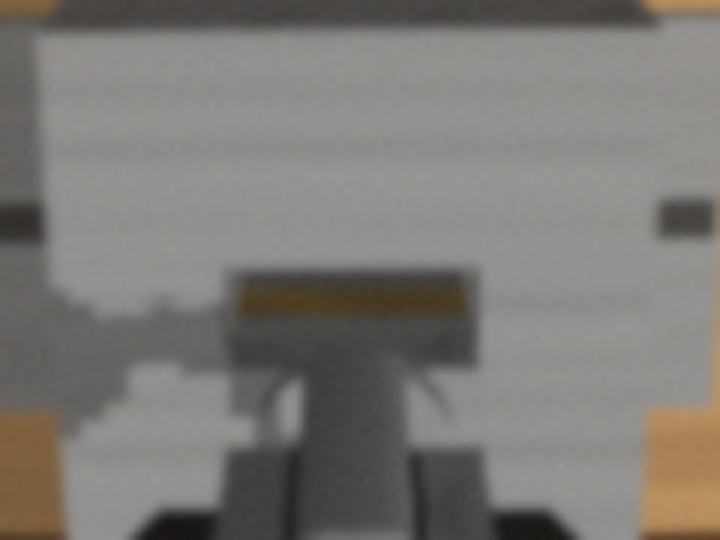

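```bash
python3 - <<'E'
from h import *
w=np.load('w8.npz');p,r=w['p'],w['r'];C=lambda x,y:(220+x/6,180+y/6)
a=wz(C(225,271),.122,p,r);b=wz(C(479,271),.122,p,r);d=b-a;c=(a+b)/2+r[:,0]*.0045
print('hole',c,np.linalg.norm(d),np.degrees(np.arctan2(d[1],d[0])))
z=p[2]-.0426
a=wz(C(231,318),z,p,r);b=wz(C(477,318),z,p,r);d=b-a;k=(a+b)/2+r[:,0]*.0025
print('key',k,np.linalg.norm(d),np.degrees(np.arctan2(d[1],d[0])),'diff',c-k)
E
```

```text
hole [ 0.5646724  -0.2323084   0.12199817] 0.02671716770963484 87.09102883628488
key [ 0.56505767 -0.23212547  0.12950006] 0.025081716874391074 87.0873666287415 diff [-0.00038526 -0.00018293 -0.00750189]
```

Emit:
servo_tool --rows '[0, -0.0003, -0.0002, -0.003, 0, 0, 0, 0, 0, 0, -0.003, 0, 0, 0, 0, 0, 0, -0.002, 0, 0, 0, 0, 0, 0, -0.002, 0, 0, 0, 0, 0, 0, -0.002, 0, 0, 0, 0, 0, 0, 0, 0, 0, 0]'

```text
time_s: 6.03
position: [0.5655, -0.2336, 0.1598]
tool_rot: [[0.999, -0.001, 0.052], [-0.052, 0.0, 0.999], [-0.001, -1.0, 0.0]]
ft_force: [-0.2, -0.8, -0.7]
grip_width: 0.0073
```

Inside the plate by about 5 mm with no contact force. Going further in.

Emit:
servo_tool --rows '[0, 0, 0, -0.002, 0, 0, 0, 0, 0, 0, -0.002, 0, 0, 0, 0, 0, 0, -0.002, 0, 0, 0, 0, 0, 0, -0.002, 0, 0, 0, 0, 0, 0, -0.002, 0, 0, 0, 0, 0, 0, 0, 0, 0, 0]'

```text
time_s: 6.53
position: [0.5655, -0.2335, 0.1498]
tool_rot: [[0.999, -0.001, 0.052], [-0.052, 0.0, 0.999], [-0.001, -1.0, 0.0]]
ft_force: [-0.4, -0.8, -1.1]
grip_width: 0.007
```

Emit:
servo_tool --rows '[0, 0, 0, -0.002, 0, 0, 0, 0, 0, 0, -0.002, 0, 0, 0, 0, 0, 0, -0.002, 0, 0, 0, 0, 0, 0, -0.001, 0, 0, 0, 0, 0, 0, -0.001, 0, 0, 0, 0, 0, 0, 0, 0, 0, 0]'

```text
time_s: 7.03
position: [0.5656, -0.2336, 0.1421]
tool_rot: [[0.999, -0.0, 0.052], [-0.052, 0.0, 0.999], [-0.0, -1.0, 0.0]]
ft_force: [0.2, 0.0, -1.4]
grip_width: 0.0066
```

Emit:
servo_tool --rows '[0, 0, 0, -0.0005, 0, 0, 0, 0, 0, 0, -0.0005, 0, 0, 0, 0, 0, 0, 0, 0, 0, 0]'

```text
time_s: 7.28
position: [0.5656, -0.2337, 0.1413]
tool_rot: [[0.999, -0.0, 0.052], [-0.052, 0.0, 0.999], [-0.0, -1.0, 0.0]]
ft_force: [0.2, -0.2, 0.4]
grip_width: 0.0069
```

```bash
python3 - <<'E'
from h import *
s=env.observe();print(s['position'],s['ft_force'],s['wrist_torque'])
cv2.imwrite('pics/w9.png',env.get_image('wrist')[:,:,::-1])
crop('pics/w9.png',220,180,120,90,6,'pics/w9c.png')
E
```

```text
[ 0.56564007 -0.2336626   0.14128969] [ 0.23645237 -0.16662664  0.36130232] [0.04709816 0.00559206 0.00834025]
```

View pics/w9c.png

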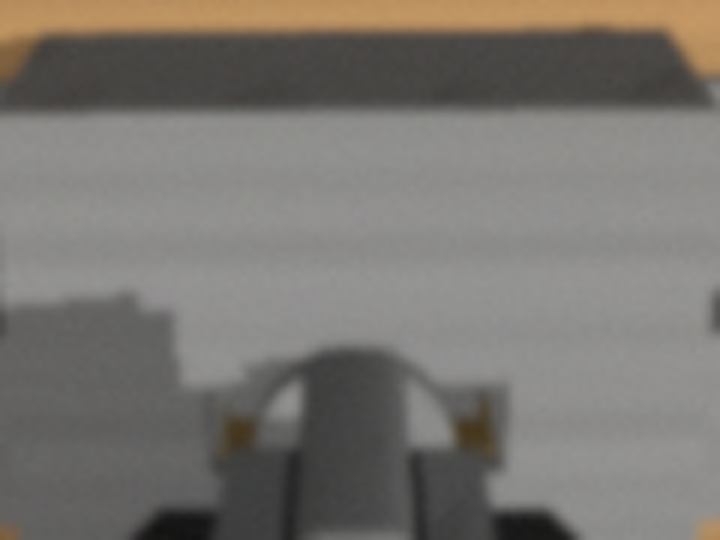

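Emit:
servo_tool --rows '[0, 0, 0, 0.0003, 0, 0, -3, 0, 0, -0.0001, 0, 0, 0, -3, 0, 0, -0.0001, 0, 0, 0, -3, 0, 0, -0.0001, 0, 0, 0, -3, 0, 0, -0.0001, 0, 0, 0, -3, 0, 0, 0, 0, 0, 0, 0]'

```text
time_s: 7.83
position: [0.5653, -0.2339, 0.1416]
tool_rot: [[0.951, -0.001, 0.31], [-0.31, 0.0, 0.951], [-0.001, -1.0, 0.0]]
ft_force: [-2.6, 0.3, 0.9]
grip_width: 0.0069
```

```bash
python3 - <<'E'
from h import *
s=env.observe();print(s['position'],s['ft_force'],s['wrist_torque'])
E
```

```text
[ 0.56531052 -0.23385274  0.14162136] [-2.63631978  0.2772105   0.94405509] [0.18940599 0.40804154 0.06181139]
```

Emit:
servo_tool --rows '[0, -0.0001, -0.0001, 0, 0, 0, -3, 0, -0.0001, -0.0001, 0, 0, 0, -3, 0, 0, -0.0001, 0, 0, 0, -3, 0, -0.0001, -0.0001, 0, 0, 0, -3, 0, -0.0001, 0, 0, 0, 0, -3, 0, -0.0001, -0.0001, 0, 0, 0, -3, 0, 0, 0, 0, 0, 0, 0]'

```text
time_s: 8.42
position: [0.565, -0.2344, 0.1416]
tool_rot: [[0.809, -0.001, 0.587], [-0.587, 0.0, 0.809], [-0.001, -1.0, -0.0]]
ft_force: [-1.0, 1.3, 0.1]
grip_width: 0.0072
```

```bash
python3 - <<'E'
from h import *
s=env.observe();print(s['position'],s['ft_force'],s['wrist_torque'])
E
```

```text
[ 0.56497272 -0.23438325  0.14161663] [-1.00743392  1.25166741  0.1199653 ] [0.25357033 0.34735828 0.06228742]
```

Emit:
servo_tool --rows '[0, -0.0001, 0, 0, 0, 0, -3, 0, -0.0001, -0.0001, 0, 0, 0, -3, 0, -0.0001, 0, 0, 0, 0, -3, 0, -0.0001, -0.0001, 0, 0, 0, -3, 0, 0, 0, 0, 0, 0, -3, 0, -0.0001, 0, 0, 0, 0, -3, 0, -0.0001, 0, 0, 0, 0, -3, 0, 0, 0, 0, 0, 0, 0]'

```text
time_s: 9.08
position: [0.5645, -0.2347, 0.1416]
tool_rot: [[0.546, -0.0, 0.838], [-0.838, 0.0, 0.546], [-0.0, -1.0, -0.0]]
ft_force: [-1.7, 0.5, -0.2]
grip_width: 0.007
```

```bash
python3 - <<'E'
from h import *
s=env.observe();print(s['position'],s['ft_force'],s['wrist_torque'])
E
```

```text
[ 0.56445907 -0.23473689  0.14159438] [-1.74242679  0.49043812 -0.2026386 ] [0.12439156 0.34782206 0.00443163]
```

Emit:
servo_tool --rows '[0, 0, 0, 0, 0, 0, -3, 0, -0.0001, 0, 0, 0, 0, -3, 0, -0.0001, 0, 0, 0, 0, -3, 0, 0, 0, 0, 0, 0, -3, 0, -0.0001, 0, 0, 0, 0, -3, 0, 0, 0, 0, 0, 0, -3, 0, 0, 0, 0, 0, 0, -3, 0, 0, 0, 0, 0, 0, 0]'

```text
time_s: 9.75
position: [0.564, -0.2349, 0.1416]
tool_rot: [[0.21, -0.001, 0.978], [-0.978, -0.0, 0.21], [0.0, -1.0, -0.001]]
ft_force: [-3.1, 1.0, -0.1]
grip_width: 0.0069
```

```bash
python3 - <<'E'
from h import *
s=env.observe();print(s['position'],s['ft_force'],s['wrist_torque'])
E
```

```text
[ 0.56399383 -0.2348982   0.14159566] [-3.08212017  1.00277921 -0.11314963] [-0.11627584  0.53387046  0.00520536]
```

Emit:
servo_tool --rows '[0, 0, 0, 0, 0, 0, -3, 0, 0, 0, 0, 0, 0, -3, 0, 0, 0, 0, 0, 0, -2, 0, 0, 0, 0, 0, 0, 0]'

```text
time_s: 10.08
position: [0.5639, -0.2349, 0.1416]
tool_rot: [[0.073, -0.001, 0.997], [-0.997, -0.0, 0.073], [0.0, -1.0, -0.001]]
ft_force: [-2.7, -0.3, 0.1]
grip_width: 0.0068
```

```bash
python3 - <<'E'
from h import *
s=env.observe();print(s['position'],s['ft_force'],s['wrist_torque'])
cv2.imwrite('pics/w10.png',env.get_image('wrist')[:,:,::-1])
crop('pics/w10.png',180,150,200,150,4,'pics/w10c.png')
cv2.imwrite('pics/t10.png',env.get_image('top')[:,:,::-1])
crop('pics/t10.png',400,180,90,75,8,'pics/t10c.png')
E
```

```text
[ 0.56390115 -0.2348546   0.1415661 ] [-2.66275592 -0.29297478  0.07207768] [-0.09976061  0.66698968  0.04064726]
```

View pics/w10.png

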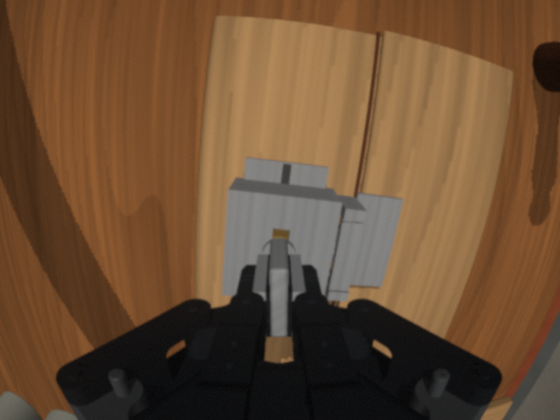

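View pics/w10c.png

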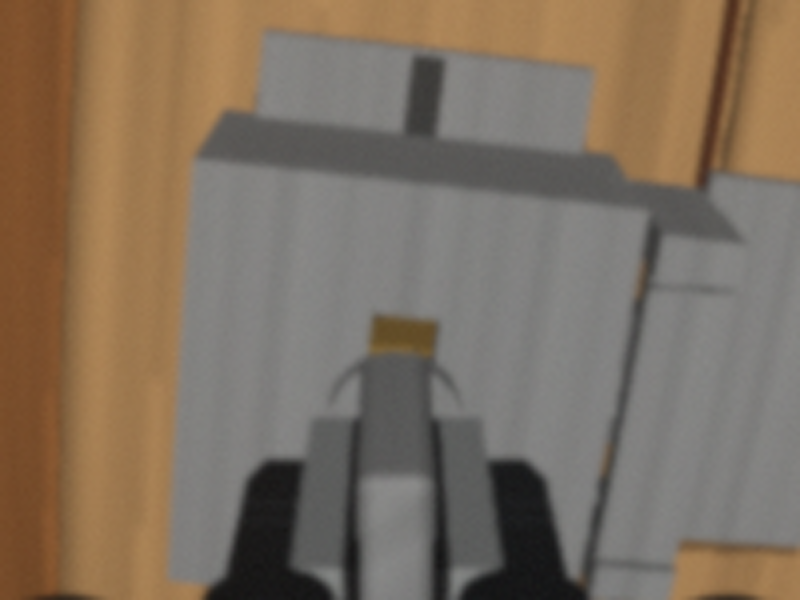

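View pics/t10c.png

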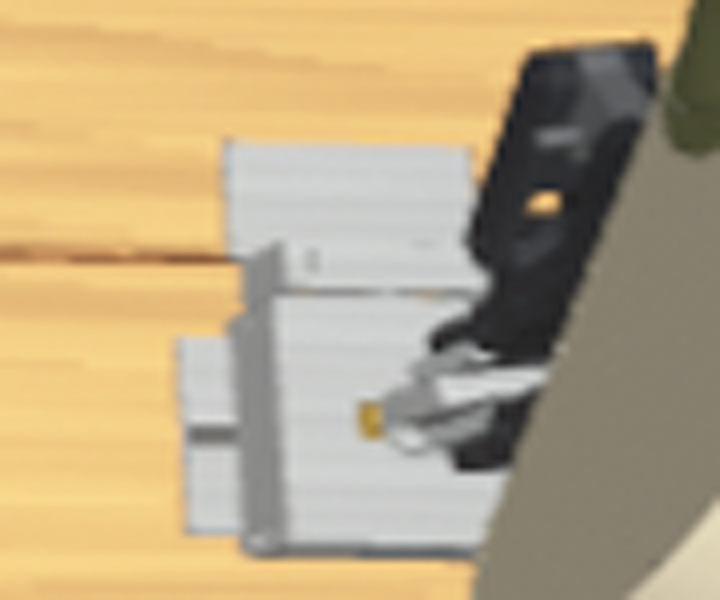

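Emit:
servo_tool --rows '[0, 0, 0, 0, 0, 0, -2, 0, 0, 0, 0, 0, 0, -1, 0, 0, 0, 0, 0, 0, 0]'

```text
time_s: 10.43
position: [0.564, -0.2348, 0.1415]
tool_rot: [[0.019, -0.001, 1.0], [-1.0, -0.0, 0.019], [0.0, -1.0, -0.001]]
ft_force: [-4.3, -1.7, 0.7]
grip_width: 0.007
```

```bash
python3 - <<'E'
from h import *
s=env.observe();print(s['tool_rot'][:,2],s['ft_force'],s['wrist_torque'])
E
```

```text
[ 9.99811622e-01  1.93930173e-02 -7.94613639e-04] [-4.34218825 -1.71456083  0.6664307 ] [-0.16469651  0.97580728  0.11083605]
```

Emit:
servo_tool --rows '[0, 0, 0, 0, 0, 0, -2, 0, 0, 0, 0, 0, 0, -1, 0, 0, 0, 0, 0, 0, 0]'

```text
time_s: 10.68
position: [0.564, -0.2348, 0.1415]
tool_rot: [[-0.033, -0.001, 0.999], [-0.999, -0.0, -0.033], [0.0, -1.0, -0.001]]
ft_force: [-4.9, -0.8, -0.1]
grip_width: 0.0071
```

```bash
python3 - <<'E'
from h import *
s=env.observe();print(s['tool_rot'][:,2],s['ft_force'],s['wrist_torque'])
E
```

```text
[ 9.99462834e-01 -3.27646188e-02 -7.23155121e-04] [-4.93063267 -0.76120519 -0.12485828] [-0.23380678  0.96826366  0.37991507]
```

Emit:
servo_tool --rows '[0, 0, 0, 0, 0, 0, 0, 0, 0, 0, 0, 0, 0, 0]'

```text
time_s: 10.85
position: [0.5641, -0.2348, 0.1416]
tool_rot: [[-0.032, -0.001, 0.999], [-0.999, -0.0, -0.032], [0.0, -1.0, -0.001]]
ft_force: [-5.6, -1.3, 0.1]
grip_width: 0.0069
```

```bash
python3 - <<'E'
from h import *
s=env.observe();print(s['tool_rot'][:,2],s['ft_force'],s['wrist_torque'])
cv2.imwrite('pics/s11.png',env.get_image('scene')[:,:,::-1])
crop('pics/s11.png',80,270,100,75,8,'pics/s11c.png')
crop('pics/scene0.png',80,270,100,75,8,'pics/s0c.png')
cv2.imwrite('pics/w11.png',env.get_image('wrist')[:,:,::-1])
crop('pics/w11.png',180,150,200,150,4,'pics/w11c.png')
E
```

```text
[ 9.99471991e-01 -3.24862821e-02 -6.17310675e-04] [-5.58457251 -1.34463753  0.06645808] [-0.22646976  1.04621276  0.4263893 ]
```

View pics/s11c.png

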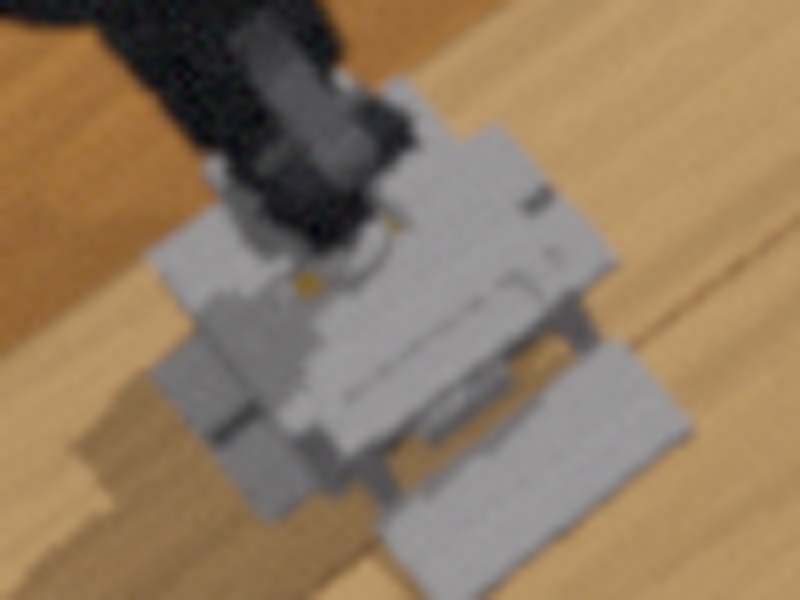

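View pics/s0c.png

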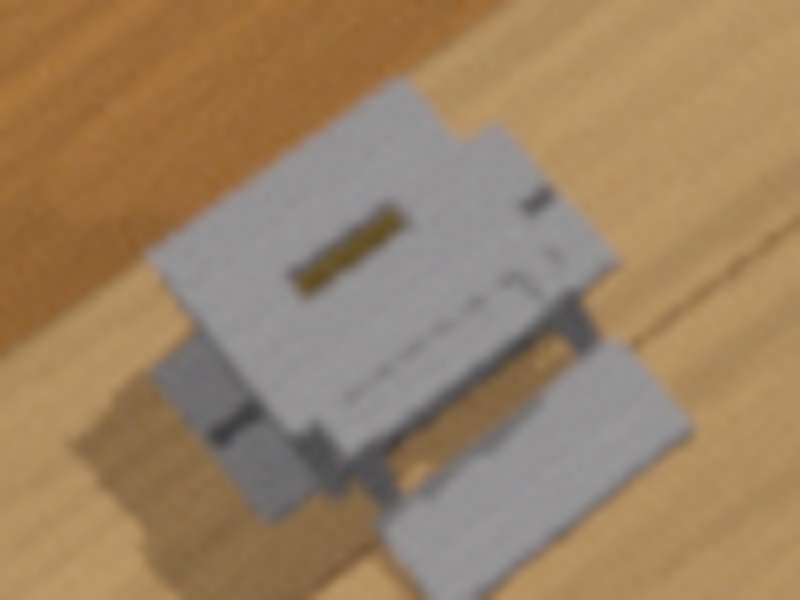

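View pics/w11c.png

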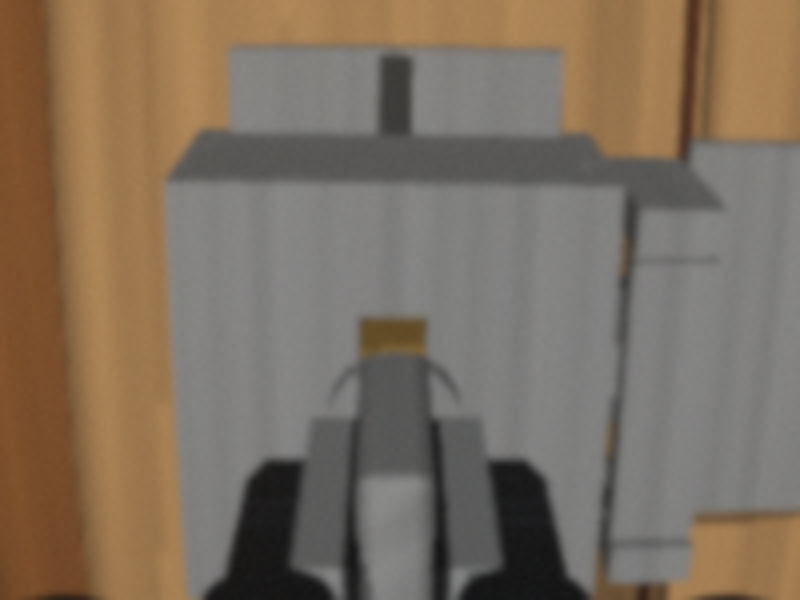

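Emit:
servo_tool --rows '[0, 0, 0, 0, 0, 0, 3.5, 0, 0, 0, 0, 0, 0, 3.5, 0, 0, 0, 0, 0, 0, 3.5, 0, 0, 0, 0, 0, 0, 3.5, 0, 0.0001, 0, 0, 0, 0, 3.5, 0, 0.0001, 0, 0, 0, 0, 3.5, 0, 0.0001, 0, 0, 0, 0, 3.5, 0, 0.0001, 0, 0, 0, 0, 3.5, 0, 0.0001, 0, 0, 0, 0, 3.5, 0, 0, 0, 0, 0, 0, 0]'

```text
time_s: 11.78
position: [0.5654, -0.2345, 0.1417]
tool_rot: [[0.496, 0.002, 0.869], [-0.869, 0.0, 0.496], [0.0, -1.0, 0.002]]
ft_force: [-1.1, 0.6, -0.2]
grip_width: 0.007
```

```bash
python3 - <<'E'
from h import *
s=env.observe();print(s['position'],s['tool_rot'][:,2],s['ft_force'],s['wrist_torque'])
E
```

```text
[ 0.56539323 -0.23446937  0.14171928] [0.86854117 0.49561423 0.00166343] [-1.08601881  0.56022853 -0.2310797 ] [ 0.20981195  0.14404743 -0.0318166 ]
```

Emit:
servo_tool --rows '[0, 0.0001, 0, 0, 0, 0, 3.5, 0, 0, 0.0001, 0, 0, 0, 3.5, 0, 0.0001, 0.0001, 0, 0, 0, 3.5, 0, 0.0001, 0.0001, 0, 0, 0, 3.5, 0, 0.0001, 0.0001, 0, 0, 0, 3.5, 0, 0.0001, 0.0001, 0, 0, 0, 3.5, 0, 0.0001, 0.0001, 0, 0, 0, 3.5, 0, 0.0001, 0.0001, 0, 0, 0, 3.5, 0, 0.0001, 0.0001, 0, 0, 0, 3.5, 0, 0, 0, 0, 0, 0, 0]'

```text
time_s: 12.62
position: [0.5658, -0.2335, 0.1417]
tool_rot: [[0.875, 0.001, 0.483], [-0.483, 0.001, 0.875], [0.0, -1.0, 0.001]]
ft_force: [-1.4, 2.2, -0.6]
grip_width: 0.0071
```

```bash
python3 - <<'E'
from h import *
s=env.observe();print(s['position'],s['tool_rot'][:,2],s['ft_force'],s['wrist_torque'])
E
```

```text
[ 0.56580383 -0.23349789  0.14167001] [0.48335926 0.8754215  0.00101109] [-1.35084747  2.23998416 -0.61263322] [ 0.4047602   0.35368873 -0.03996536]
```

Emit:
servo_tool --rows '[0, 0, 0, 0, 0, 0, 3.5, 0, 0, 0, 0, 0, 0, 3.5, 0, 0, 0, 0, 0, 0, 3.5, 0, 0, 0, 0, 0, 0, 3.5, 0, 0, 0, 0, 0, 0, 3.5, 0, 0, 0, 0, 0, 0, 3.5, 0, 0, 0, 0, 0, 0, 3.5, 0, 0, 0, 0, 0, 0, 3.5, 0, 0, 0, 0, 0, 0, 0]'

```text
time_s: 13.37
position: [0.5655, -0.2333, 0.1415]
tool_rot: [[1.0, -0.0, 0.017], [-0.017, 0.001, 1.0], [-0.0, -1.0, 0.001]]
ft_force: [-3.9, 3.2, 0.4]
grip_width: 0.0071
```

```bash
python3 - <<'E'
from h import *
s=env.observe();print(s['position'],s['tool_rot'][:,2],s['ft_force'],s['wrist_torque'])
E
```

```text
[ 0.56552001 -0.23326965  0.14152689] [0.01711467 0.99985268 0.00130727] [-3.8643026   3.24625025  0.43526551] [ 0.59178447  0.53824608 -0.06806167]
```

Emit:
servo_tool --rows '[0, 0, 0, 0, 0, 0, 2.5, 0, 0, 0, 0, 0, 0, 2, 0, 0, 0, 0, 0, 0, 0]'

```text
time_s: 13.62
position: [0.5655, -0.2335, 0.1415]
tool_rot: [[0.998, -0.0, -0.059], [0.059, 0.001, 0.998], [-0.0, -1.0, 0.001]]
ft_force: [-3.6, 2.9, 0.2]
grip_width: 0.0071
```

```bash
python3 - <<'E'
from h import *
s=env.observe();print(s['position'],s['tool_rot'][:,2],s['ft_force'],s['wrist_torque'])
E
```

```text
[ 0.56546771 -0.23350532  0.14145955] [-5.94173106e-02  9.98232746e-01  9.83628634e-04] [-3.58294486  2.90615856  0.15000044] [ 0.6133066   0.54255878 -0.0113301 ]
```

Emit:
servo_tool --rows '[0, 0, -0.0002, 0, 0, 0, 2, 0, 0, 0, 0, 0, 0, 1.5, 0, 0, 0, 0, 0, 0, 0]'

```text
time_s: 13.87
position: [0.5654, -0.2339, 0.1414]
tool_rot: [[0.993, -0.0, -0.12], [0.12, 0.001, 0.993], [-0.0, -1.0, 0.001]]
ft_force: [-2.9, 3.4, -0.7]
grip_width: 0.007
```

```bash
python3 - <<'E'
from h import *
s=env.observe();print(s['position'],s['tool_rot'][:,2],s['ft_force'],s['wrist_torque'])
E
```

```text
[ 0.56542424 -0.23389566  0.14144259] [-1.19963389e-01  9.92778094e-01  6.63657013e-04] [-2.94296269  3.39426352 -0.6870676 ] [ 0.60120824  0.6080061  -0.07851401]
```

Emit:
servo_tool --rows '[0, 0, 0, 0, 0, 0, 1.5, 0, 0, 0, 0, 0, 0, 0]'

```text
time_s: 14.03
position: [0.5654, -0.234, 0.1415]
tool_rot: [[0.989, -0.0, -0.146], [0.146, 0.0, 0.989], [-0.0, -1.0, 0.0]]
ft_force: [-3.3, 2.3, -0.7]
grip_width: 0.007
```

```bash
python3 - <<'E'
from h import *
s=env.observe();print(s['position'],s['tool_rot'][:,2],s['ft_force'],s['wrist_torque'])
E
```

```text
[ 0.5654296  -0.23400372  0.14147694] [-1.46148053e-01  9.89262608e-01  4.89069776e-04] [-3.2681784   2.33475576 -0.66475877] [ 0.63940334  0.65348355 -0.03552645]
```

Emit:
servo_tool --rows '[0, 0, 0, 0, 0, 0, 1.5, 0, 0, 0, 0, 0, 0, 0]'

```text
time_s: 14.2
position: [0.5654, -0.234, 0.1414]
tool_rot: [[0.985, -0.001, -0.172], [0.172, 0.001, 0.985], [-0.0, -1.0, 0.001]]
ft_force: [-3.0, 3.4, -0.2]
grip_width: 0.0068
```

```bash
python3 - <<'E'
from h import *
s=env.observe();print(s['position'],s['tool_rot'][:,2],s['ft_force'],s['wrist_torque'])
E
```

```text
[ 0.56541573 -0.23399155  0.14144778] [-1.72228457e-01  9.85056849e-01  6.01636440e-04] [-2.95513117  3.40047542 -0.17844329] [ 0.74327338  0.71078875 -0.16091066]
```

Emit:
servo_tool --rows '[0, 0, 0, 0, 0, 0, 1, 0, 0, 0, 0, 0, 0, 0]'

```text
time_s: 14.37
position: [0.5654, -0.234, 0.1415]
tool_rot: [[0.982, -0.001, -0.191], [0.191, 0.001, 0.982], [-0.0, -1.0, 0.001]]
ft_force: [-3.4, 3.5, 0.0]
grip_width: 0.0069
```

```bash
python3 - <<'E'
from h import *
s=env.observe();print(s['position'],s['tool_rot'][:,2],s['ft_force'],s['wrist_torque'])
E
```

```text
[ 0.565408   -0.23396332  0.14146061] [-1.90738412e-01  9.81640681e-01  6.57007917e-04] [-3.42537081  3.45195398  0.00413473] [ 0.68216293  0.6990313  -0.24565239]
```

Emit:
servo_tool --rows '[0, 0, 0, 0, 0, 0, 0, 0, 0, 0, 0, 0, 0, 0, 0, 0, 0, 0, 0, 0, -3.5, 0, 0, 0, 0, 0, 0, -3.5, 0, 0, 0, 0, 0, 0, -3.5, 0, 0, 0, 0, 0, 0, -3.5, 0, 0, 0, 0, 0, 0, 0]'

```text
time_s: 14.95
position: [0.5663, -0.235, 0.142]
tool_rot: [[0.998, 0.002, 0.055], [-0.055, -0.002, 0.998], [0.003, -1.0, -0.002]]
ft_force: [-0.2, -0.3, -0.2]
grip_width: 0.0067
```

```bash
python3 - <<'E'
from h import *
s=env.observe();print(s['position'],s['tool_rot'][:,2],s['ft_force'],s['wrist_torque'])
cv2.imwrite('pics/w12.png',env.get_image('wrist')[:,:,::-1])
crop('pics/w12.png',220,180,120,90,6,'pics/w12c.png')
E
```

```text
[ 0.56634869 -0.2349751   0.1420455 ] [ 0.05484264  0.99849318 -0.00191072] [-0.16281004 -0.29637126 -0.24655899] [ 0.01106853 -0.00462744 -0.00699287]
```

View pics/w12c.png

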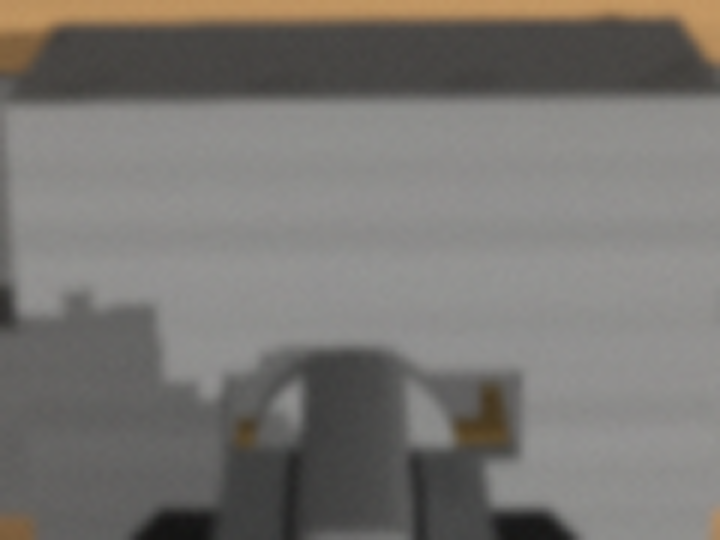

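Emit:
servo_tool --rows '[0, -0.0007, 0.0012, 0, 0, 0, 0, 0, 0, 0, 0, 0, 0, 0, 0, 0, 0, 0.002, 0, 0, 0, 0, 0, 0, 0.002, 0, 0, 0, 0, 0, 0, 0.003, 0, 0, 0, 0, 0, 0, 0.003, 0, 0, 0, 0, 0, 0, 0, 0, 0, 0]'

```text
time_s: 15.58
position: [0.5652, -0.2331, 0.1525]
tool_rot: [[0.999, 0.001, 0.052], [-0.052, -0.001, 0.999], [0.001, -1.0, -0.001]]
ft_force: [0.2, 0.2, -0.8]
grip_width: 0.0071
```

```bash
python3 - <<'E'
from h import *
s=env.observe();print(s['position'],s['tool_rot'][:,2],s['ft_force'],s['wrist_torque'])
E
```

```text
[ 0.56517027 -0.23312716  0.1525007 ] [ 5.15222316e-02  9.98671546e-01 -7.76761083e-04] [ 0.15251091  0.16148284 -0.80540779] [ 0.01646341 -0.00276821  0.00217148]
```

No resistance. Drawing it fully out.

Emit:
servo_tool --rows '[0, 0, 0, 0.003, 0, 0, 0, 0, 0, 0, 0.004, 0, 0, 0, 0, 0, 0, 0.005, 0, 0, 0, 0, 0, 0, 0.006, 0, 0, 0, 0, 0, 0, 0.01, 0, 0, 0, 0, 0, 0, 0.02, 0, 0, 0, 0, 0, 0, 0.01, 0, 0, 0, 0, 0, 0, 0, 0, 0, 0]'

```text
time_s: 16.25
position: [0.5657, -0.2335, 0.2127]
tool_rot: [[0.999, 0.005, 0.052], [-0.052, -0.003, 0.999], [0.005, -1.0, -0.003]]
ft_force: [-0.5, -0.3, -0.7]
grip_width: 0.0068
```

```bash
python3 - <<'E'
from h import *
s=env.observe();print(s['position'],s['tool_rot'][:,2],s['ft_force'],s['wrist_torque'])
cv2.imwrite('pics/w13.png',env.get_image('wrist')[:,:,::-1])
cv2.imwrite('pics/s13.png',env.get_image('scene')[:,:,::-1])
crop('pics/s13.png',80,250,100,95,6,'pics/s13c.png')
crop('pics/w13.png',180,130,200,150,4,'pics/w13c.png')
E
```

```text
[ 0.56571928 -0.23346877  0.21272469] [ 0.05160059  0.99866383 -0.00281742] [-0.46684751 -0.27507653 -0.73418705] [-0.00244323  0.0219538  -0.00469301]
```

View pics/w13c.png

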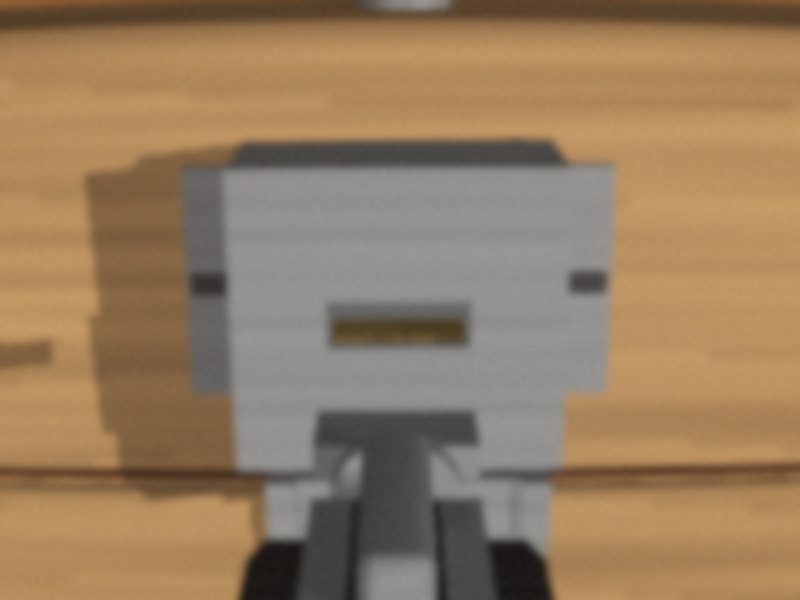

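View pics/s13c.png

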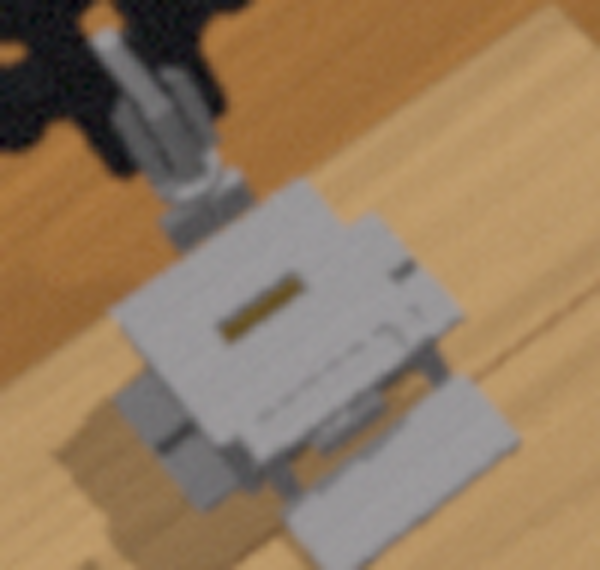

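Emit:
servo_tool --rows '[0, -0.006, 0.018, 0, 0, 0, 1.8, 0, -0.006, 0.034, 0, 0, 0, 1.8, 0, -0.006, 0.036, 0, 0, 0, 1.8, 0, -0.006, 0.036, 0, 0, 0, 1.8, 0, -0.006, 0.036, 0, 0, 0, 1.8, 0, -0.006, 0.036, 0, 0, 0, 1.8, 0, -0.006, 0.036, 0, 0, 0, 1.8, 0, -0.006, 0.036, 0, 0, 0, 1.8, 0, -0.006, 0.036, 0, 0, 0, 1.8, 0, -0.006, 0.036, 0, 0, 0, 1.8]'

```text
time_s: 17.18
position: [0.5038, 0.1087, 0.2087]
tool_rot: [[0.965, -0.002, -0.261], [0.261, 0.0, 0.965], [-0.002, -1.0, 0.0]]
ft_force: [0.5, 0.1, -0.6]
grip_width: 0.0069
```

Emit:
servo_tool --rows '[0, -0.007, 0.036, 0, 0, 0, 1.8, 0, -0.007, 0.036, 0, 0, 0, 1.8, 0, -0.007, 0.036, 0, 0, 0, 1.8, 0, -0.006, 0.036, 0, 0, 0, 1.8, 0, -0.006, 0.036, 0, 0, 0, 1.8, 0, -0.006, 0.034, 0, 0, 0, 1.8, 0, 0, 0.009, 0, 0, 0, 0, 0, 0, 0, 0, 0, 0, 0, 0, 0, 0, 0, 0, 0, 0]'

```text
time_s: 17.93
position: [0.4656, 0.3297, 0.2087]
tool_rot: [[0.9, -0.002, -0.436], [0.436, -0.001, 0.9], [-0.002, -1.0, -0.0]]
ft_force: [-0.8, -0.1, -0.8]
grip_width: 0.007
```

```bash
python3 - <<'E'
from h import *
s=env.observe();print(s['position'],s['tool_rot'],np.abs(s['qvel']).max());np.savez('w14.npz',p=s['position'],r=s['tool_rot'])
cv2.imwrite('pics/w14.png',env.get_image('wrist')[:,:,::-1])
crop('pics/w14.png',180,130,200,150,4,'pics/w14c.png')
E
```

```text
[0.46561207 0.32970996 0.20866795] [[ 8.99859891e-01 -1.51166796e-03 -4.36176446e-01]
 [ 4.36175160e-01 -1.11285353e-03  8.99861095e-01]
 [-1.84569169e-03 -9.99998238e-01 -3.42060242e-04]] 1.9138412725227238
```

View pics/w14c.png

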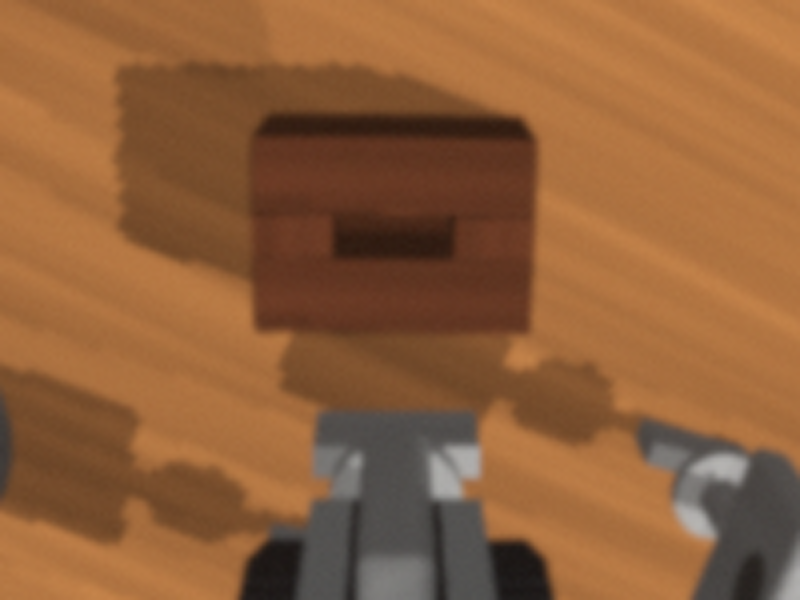

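```bash
python3 - <<'E'
from h import *
w=np.load('w14.npz');p,r=w['p'],w['r'];C=lambda x,y:(180+x/4,130+y/4)
k=[wz(C(*q),.04,p,r) for q in [(332,215),(454,215),(454,257),(332,257)]];print(np.round(k,4),np.mean(k,0))
for i in range(4):
    d=k[i]-k[i-1];print(np.linalg.norm(d),np.degrees(np.arctan2(d[1],d[0])))
z=p[2]-.0426
a=wz(C(314,412),z,p,r);b=wz(C(479,412),z,p,r);d=b-a;m=(a+b)/2+r[:,0]*.0025
print(m,np.degrees(np.arctan2(d[1],d[0])),np.mean(k,0)-m)
E
```

```text
[[0.4669 0.3138 0.04  ]
 [0.4538 0.3407 0.04  ]
 [0.4633 0.3455 0.04  ]
 [0.4765 0.3184 0.04  ]] [0.46511189 0.32960545 0.04      ]
0.010643812377429524 -154.79418820615334
0.029910065832823313 115.91107540385667
0.010642316682023976 26.5748645401048
0.030164370812118643 -64.08625862501489
[0.46461599 0.33019574 0.16606333] 115.91628683251119 [ 0.0004959  -0.00059029 -0.12606333]
```

Emit:
servo_tool --rows '[0, 0.0005, -0.0006, -0.015, 0, 0, 0, 0, 0, 0, -0.025, 0, 0, 0, 0, 0, 0, -0.03, 0, 0, 0, 0, 0, 0, -0.025, 0, 0, 0, 0, 0, 0, -0.015, 0, 0, 0, 0, 0, 0, -0.006, 0, 0, 0, 0, 0, 0, 0, 0, 0, 0, 0, 0, 0, 0, 0, 0, 0]'

```text
time_s: 18.65
position: [0.4671, 0.3288, 0.0944]
tool_rot: [[0.901, 0.001, -0.435], [0.435, 0.0, 0.901], [0.001, -1.0, -0.0]]
ft_force: [-0.9, 0.8, -0.0]
grip_width: 0.0066
```

```bash
python3 - <<'E'
from h import *
s=env.observe();print(s['position'],s['ft_force'],np.abs(s['qvel']).max())
cv2.imwrite('pics/w15.png',env.get_image('wrist')[:,:,::-1])
crop('pics/w15.png',200,170,160,110,5,'pics/w15c.png')
E
```

```text
[0.46705843 0.32883292 0.09438148] [-0.88238579  0.76526996 -0.04677907] 0.9893155254588935
```

View pics/w15c.png

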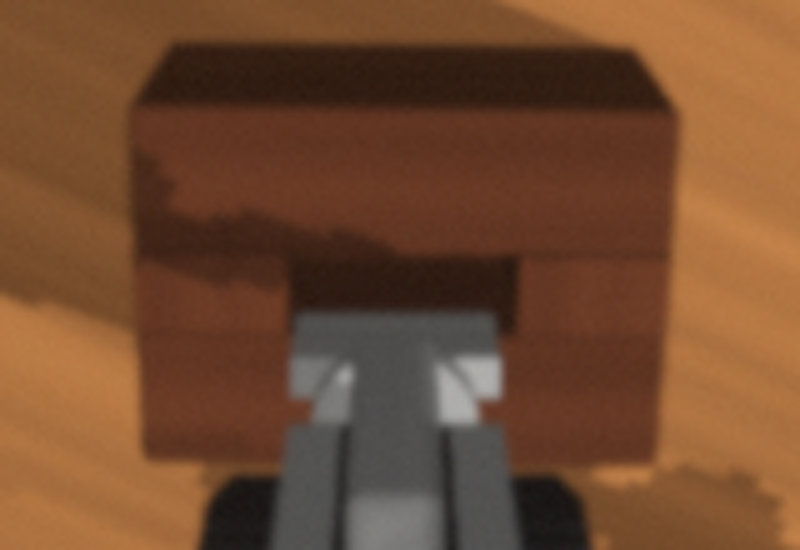

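Emit:
servo_tool --rows '[0, -0.0004, 0.0008, -0.004, 0, 0, 0, 0, 0, 0, -0.004, 0, 0, 0, 0, 0, 0, -0.004, 0, 0, 0, 0, 0, 0, -0.004, 0, 0, 0, 0, 0, 0, -0.003, 0, 0, 0, 0, 0, 0, -0.003, 0, 0, 0, 0, 0, 0, 0, 0, 0, 0]'

```text
time_s: 19.28
position: [0.4657, 0.3301, 0.0709]
tool_rot: [[0.9, -0.001, -0.436], [0.436, -0.001, 0.9], [-0.001, -1.0, 0.0]]
ft_force: [-0.5, -0.1, -0.6]
grip_width: 0.0071
```

Emit:
servo_tool --rows '[0, 0, 0, -0.003, 0, 0, 0, 0, 0, 0, -0.003, 0, 0, 0, 0, 0, 0, -0.003, 0, 0, 0, 0, 0, 0, 0, 0, 0, 0]'

```text
time_s: 19.62
position: [0.4657, 0.3301, 0.062]
tool_rot: [[0.9, -0.001, -0.436], [0.436, -0.0, 0.9], [-0.001, -1.0, 0.0]]
ft_force: [-0.0, -0.6, -0.8]
grip_width: 0.0068
```

Emit:
servo_tool --rows '[0, 0, 0, -0.0012, 0, 0, 0, 0, 0, 0, -0.001, 0, 0, 0, 0, 0, 0, 0, 0, 0, 0]'

```text
time_s: 19.87
position: [0.4659, 0.3303, 0.0603]
tool_rot: [[0.9, -0.0, -0.436], [0.436, -0.0, 0.9], [-0.0, -1.0, -0.0]]
ft_force: [1.2, -0.5, -1.6]
grip_width: 0.007
```

Emit:
servo_tool --rows '[0, 0, 0, -0.0006, 0, 0, 0, 0, 0, 0, -0.0004, 0, 0, 0, 0, 0, 0, 0, 0, 0, 0]'

```text
time_s: 20.12
position: [0.466, 0.3302, 0.0594]
tool_rot: [[0.9, 0.0, -0.436], [0.436, 0.0, 0.9], [0.0, -1.0, -0.0]]
ft_force: [-0.3, 0.4, -1.4]
grip_width: 0.0068
```

Emit:
servo_tool --rows '[0, 0, 0, -0.0006, 0, 0, 0, 0, 0, 0, -0.0004, 0, 0, 0, 0, 0, 0, 0, 0, 0, 0]'

```text
time_s: 20.37
position: [0.4661, 0.3303, 0.0588]
tool_rot: [[0.9, 0.0, -0.436], [0.436, 0.0, 0.9], [0.0, -1.0, -0.0]]
ft_force: [-1.1, -1.3, 2.8]
grip_width: 0.007
```

Emit:
servo_tool --rows '[0, 0, 0, 0, 0, 0, 0, 0.1, 0, 0, 0, 0, 0, 0, 0.2, 0, 0, 0, 0, 0, 0, 0.35, 0, 0, 0, 0, 0, 0, 0.45, 0, 0, 0, 0, 0, 0, 0.45, 0, 0, 0, 0, 0, 0, 0.45, 0, 0, 0, 0, 0, 0]' --force 20

```text
time_s: 20.95
position: [0.466, 0.3302, 0.0584]
tool_rot: [[0.9, -0.0, -0.436], [0.436, -0.0, 0.9], [-0.0, -1.0, -0.0]]
ft_force: [0.2, -0.8, -0.1]
grip_width: 0.0381
```

```bash
python3 - <<'E'
from h import *
s=env.observe();print(s['position'],s['ft_force'],s['grip_width'])
cv2.imwrite('pics/w16.png',env.get_image('wrist')[:,:,::-1])
E
```

```text
[0.46595642 0.33024542 0.05835605] [ 0.21983355 -0.81227591 -0.07034652] 0.038050553287153864
```

View pics/w16.png

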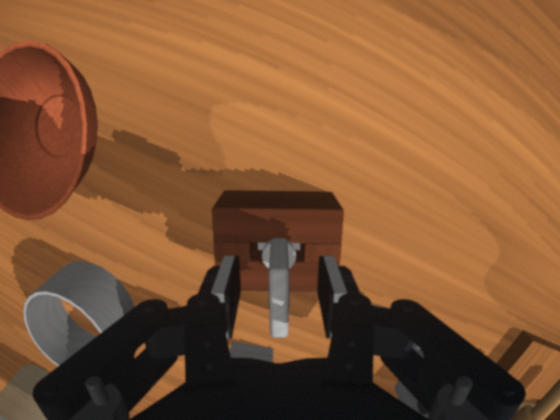

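Released and the key stands free between the open pads. Retreating straight up.

Emit:
servo_tool --rows '[0.45, 0, 0, 0.01, 0, 0, 0, 0.45, 0, 0, 0.02, 0, 0, 0, 0.45, 0, 0, 0.03, 0, 0, 0, 0.45, 0, 0, 0.035, 0, 0, 0, 0.45, 0, 0, 0.03, 0, 0, 0, 0.45, 0, 0, 0.008, 0, 0, 0, 0.45, 0, 0, 0, 0, 0, 0, 0.45, 0, 0, 0, 0, 0, 0]'

```text
time_s: 21.67
position: [0.4657, 0.3301, 0.1913]
tool_rot: [[0.9, -0.0, -0.436], [0.436, -0.0, 0.9], [-0.0, -1.0, 0.0]]
ft_force: [-0.2, -0.2, -0.5]
grip_width: 0.0384
```

```bash
python3 - <<'E'
from h import *
s=env.observe();print(s['position'],s['ft_force'],s['grip_width'],s['time_s']);np.savez('w17.npz',p=s['position'],r=s['tool_rot'])
cv2.imwrite('pics/w17.png',env.get_image('wrist')[:,:,::-1])
crop('pics/w17.png',225,145,110,100,7,'pics/w17c.png')
cv2.imwrite('pics/s17.png',env.get_image('scene')[:,:,::-1])
crop('pics/s17.png',270,95,100,90,6,'pics/s17c.png')
crop('pics/s17.png',80,270,100,75,8,'pics/s17d.png')
E
```

```text
[0.46569302 0.33011838 0.19127569] [-0.18793775 -0.24301523 -0.54835105] 0.038383233553597566 21.6667
```

View pics/w17c.png

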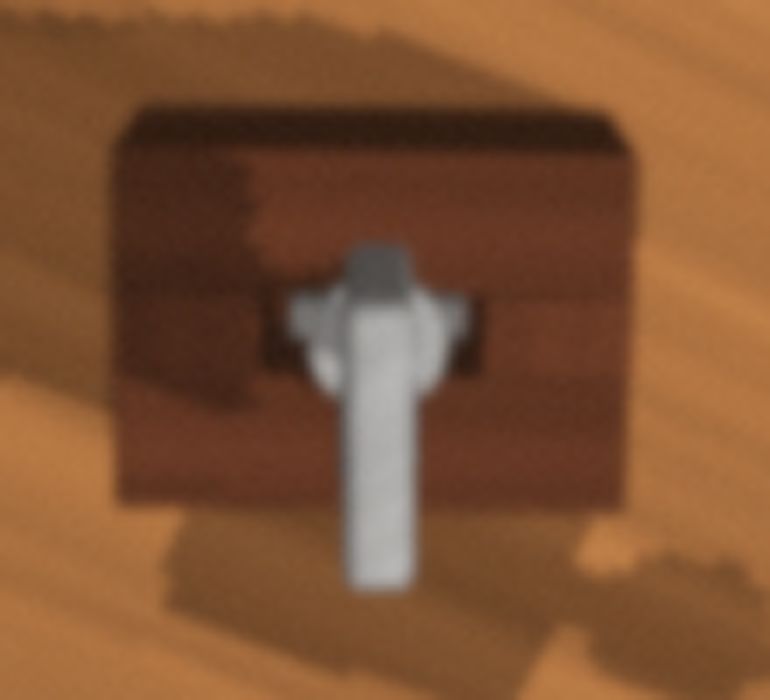

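View pics/s17c.png

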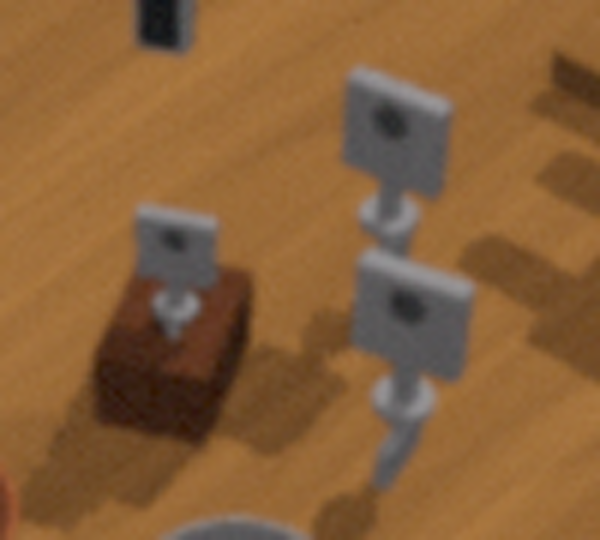

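View pics/s17d.png

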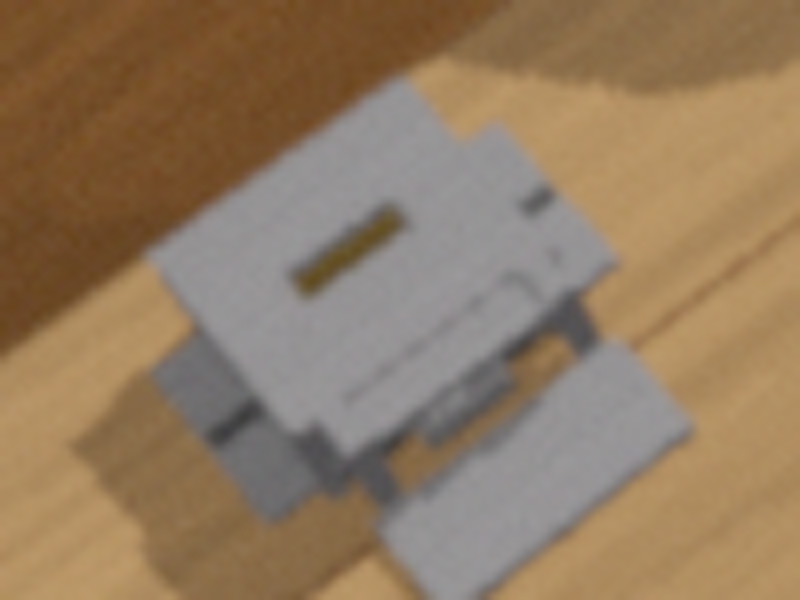

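```bash
python3 - <<'E'
from h import *
w=np.load('w17.npz');p,r=w['p'],w['r'];C=lambda x,y:(225+x/7,145+y/7)
a=wz(C(379,305),.092,p,r);b=wz(C(381,588),.092,p,r);l=wz(C(263,333),.04,p,r);k=wz(C(483,333),.04,p,r)
print((a+b)/2,np.linalg.norm(b-a),(l+k)/2)
T=env.get_image('top');cv2.imwrite('pics/t17.png',T[:,:,::-1])
d=np.abs(T.astype(int)-cv2.imread('pics/top0.png')[:,:,::-1]).max(2)
for n,(x,y) in dict(jar=(240,145),ring=(221,230),bowl=(251,291)).items(): print(n,np.median(d[y-30:y+30,x-30:x+30]))
print(env.observe()['time_s']); print(env.close_job())
E
```

```text
[0.46444486 0.33072119 0.092     ] 0.032964960807556315 [0.46468451 0.32989757 0.04      ]
jar 9.0
ring 9.0
bowl 9.0
21.8167
the job is handed in; nothing more can be done
None
```

The knife chest is locked, the key is back in its stand and released, and I handed the job in at 21.8 s of the 72 s. The hand-in gave no verdict, so this rests on my own checks:

- **Inserting:** The key went into the keyhole without resistance, at about (0.565, -0.232).
- **Turning to the stop:** I turned it about 89° clockwise until the torque rose sharply, from 0.11 to about 0.4 N m. The scene camera then showed the bolt out and under the keeper bridge. I judged the bolt's travel by eye and did not measure the 4 mm.
- **Turning home and drawing out:** I turned it back until the torque rose again at the home stop. I lined it up and it came out with less than 1 N of force. Pictures afterwards show the core's slot in line with the keyhole and the bolt still out.
- **Back in the stand:** The key was lowered until about 3 N of contact and let go. By the wrist camera the bow centre is about 0.9 mm from the slot centre, and the key looks upright. Its image in the scene camera sits about half a pixel higher than at the start, which I took as within tolerance.
- **Other objects:** The bowl, ring mould and jar show no noticeable change in the top camera.
- **Forces:** Force readings at the wrist stayed below 8 N, though I only read them between moves. I did not measure the contact forces on the key directly.
- **Where measurements disagreed:** The wrist and fixed cameras differed by about 2 mm on the keyhole's position. I used the wrist camera's offset between key and keyhole for the fit.

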